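Load the check balls of a steering pump

ROBOT

A 6-joint arm with a two-finger parallel gripper is mounted at the origin on the work surface. World frame = base frame: x ahead of the robot, y to its left, z up, the work surface at z = 0. Lengths are in m, angles in degrees, forces in N, time in s.
With the tool pointing down it reaches from about 0.375 to 0.9 m from the base axis. Payload 3.1 kg.
Tool frame: the origin (TCP) lies at the very end of the fingers, on their centre line; the grasp point (between the pads) lies 19 mm behind it; z points along the fingers, y is the line along which they close (so a half turn about z gives the same grasp; the last joint's range is limited). The gripper opens to 87 mm and grips with 3 to 60 N. Pads are 19 mm wide; open, the fingers measure 117 mm over their backs; the gripper's body (75 mm by 190 mm) begins 51 mm behind the grasp point.
Start: joints at [64.028, 30.224, 82.088, -0, 67.689, -10.227], TCP at [0.17, 0.602, 0.223] pointing down, gripper open.
Joint ranges: [-176.69, 176.69], [-43.24, 126.21], [12.49, 139.97], [-82, 262], [0, 151.66], [-163.58, 163.58]. Speed limits (degrees/s): [159.86, 159.86, 180, 180, 180, 180].

INTERFACE

Orientations are given as a 3x3 rotation matrix whose columns are the frame's x, y, z axes.
In Python, from rig import readout, viewer, ticket gives the robot as it stands.
- The arm moves only by the tool send_rows, never from a script. Its argument "moves" is a list of rows, each a list of 6 numbers: the shift along the tool's x, y, z in units of 250 mm (1.0 is 250 mm), then the turn, a rotation vector about the tool's x, y, z in units of 90 degrees (1.0 is 90 degrees). A call has 1 to 12 rows; each row is the pose to reach, as a shift and turn from the pose commanded when the call began, along the tool's axes at that moment; what a row does not reach only later rows make up. A row lasts 1/10 s, in which the tool goes at most 50 mm and 8.59 degrees, less where a joint would pass 70% of its speed; a pose out of reach is approached as far as the arm can. A call with a number of a shift or a turn outside -1 to 1 is refused whole. A call with a gripper value outside its range is refused whole. "grip" is the opening, from 0 (shut) to 1 (fully open), set as the call begins (left out, the last holds). The fingers move at their own pace and stop on an object; the grip force is fixed at half the most. Time passes only in rows, so rows that repeat a pose let the fingers close. It gives the time, the measured TCP pose, the force, the opening and the grip force at its end, in the units of the state.
- readout.read_state(): the state, without advancing time (a new reading comes with each control period).
- viewer.capture(name): name is "scene" or "top"; returns (picture, depth): 384x512x3 uint8, red, green, blue; 384x512 float32, m along the optical axis (not along the pixel's ray), 0 where there is no reading.
- viewer.camera_info(name): a dict with "fx", "fy", "cx", "cy" (pixels), "distortion" ([k1, k2, p1, p2, k3] as OpenCV has them; the pictures are not rectified), "R" (3x3) and "t" (3): a world point X has camera coordinates R X + t. Camera axes: x right, y down, z forward; pixel columns grow to the right and rows downward; lengths in m; the calibration is good to about 2 mm. A picture is of the moment at which its call begins. camera_info takes no time and is no camera call.
- ticket.hand_in(): hands the job in; it is judged then, once.
The state is a dict: "time_s": time; "joint_positions": joint angles; "qvel": joint speeds; "tau": joint torques, N m; "position": TCP position; "tcp_rot": TCP orientation; "force": force on the tool from outside, world axes, zero at the start; "moment": the same for the moment, N m; "opening": opening from 0.0 (shut) to 1.0 (fully open); "grasp_force": force on a finger pad.
Only numpy, scipy, OpenCV 4.12 (cv2) and the standard library are available. Lean on these libraries where they do the work, as an engineer would, in place of code of your own. Each camera call takes 0.05 s, during which the arm holds its last target. There are 200 camera calls.

TASK

Lift the empty upper tray off the lower one and stand it upright on the rubber mat, then take the two large steel balls from the lower tray one at a time and put one into each of the two bores in the tilted pump block. Press each ball in until it snaps past the sprung pins and sits fully home on the bottom of its bore. The small balls stay in the lower tray, and everything else on the bench stays where it is.

Things in the scene. Friction and masses are not known exactly. Their poses are not given: they have to be found in the camera images.
- tray_top: Upper of two nested black plastic trays, empty: a hollow cover-like tray 174 x 58 mm and 43 mm high, long along its x, with a skirt that reaches down over the lower tray; in its top four empty shallow pockets. Plain upright side walls to grip across the 58 mm width (its y). Loose, 0.1 to 0.2 kg. Origin: centre of its underside; z up. It must rise 40 mm to come clear of what is beneath.
- tray_low: Lower black tray, fixed to the bench: base plate 180 x 64 x 4 mm (long along its x) with a raised block 166 x 50 mm up to 9 mm; in it a row of four square pockets 21.6 mm wide, 38 mm apart along x (at x = -57, -19, 19, 57 mm), floors at 4 mm. One steel ball sits in each pocket and stands out above the tray. Origin: centre of its underside.
- ball_1: Large steel ball, 26 mm diameter, 72 g, in a pocket of the lower tray (any of the four). Origin: its centre, 17 mm above the bench at the start.
- ball_2: The other large steel ball, 26 mm diameter, like ball_1. Origin: its centre.
- small_1: Small steel ball, 18 mm diameter, for another pump: stays in the lower tray. Origin: its centre.
- small_2: The other small steel ball, 18 mm diameter. Origin: its centre.
- mat: Black rubber mat, fixed flat on the bench, 250 x 130 x 3 mm (long along its x). Origin: centre of its underside.
- holder: Blue swivel holder, fixed: two cheeks 115 mm high on a 200 x 190 mm base. It carries the aluminium pump block, whose face (64 x 136 mm) leans 29 to 40 degrees towards the robot and has two blind bores, 28 mm diameter, 23 mm deep, 68 mm apart. The swivel is stiff: do not turn it. Origin: underside, below the swivel axis; x away from the robot, the way the face rises.
- seat_left (a point): Left bore's ball seat: on the bore's axis, 10 mm below the face. A large ball that is home has its centre here and stands 3 mm proud of the face. z points out of the bore, square to the face; y along the row of bores, to the left. Two sprung pins, 5 mm below the face, stop a dropped ball with its centre 2 mm above the face; some 10 to 15 N along the bore snap it past them to the bottom.
- seat_right (a point): Right bore's ball seat, the same as seat_left, 68 mm from it along -y.
- reservoir_top (a point): Top centre of the black cap of the pump's cream reservoir (56 mm diameter), axes as seat_left. It stands square to the face to 146 mm above it, between the bores in y, its nearest side 59 mm beyond the line of the bores in x, and leans over the face: a hand coming straight down to a bore hits it; a hand tilted square to the face, fingers closing along y, clears it.
- screwdriver: Bystander, loose: screwdriver, 170 mm long, lying on the bench nearer the robot than the pump. Leave it. Origin: centre of its underside or middle.
- bearing: Bystander, loose: steel bearing ring, 52 mm across, 15 mm high, lying to the right of the pump. Leave it. Origin: centre of its underside or middle.
- cap: Bystander, loose: black screw cap, 42 mm across, 20 mm high. Leave it. Origin: centre of its underside or middle.
- grease: Bystander, loose: small jar, 60 mm across, 85 mm high, beyond the trays. Leave it. Origin: centre of its underside or middle.
- sponge_block: Bystander, loose: black cleaning block, 60 x 45 x 30 mm. Leave it. Origin: centre of its underside or middle.
- spray: Bystander, loose: spray can, 56 mm across, 160 mm high. Leave it. Origin: centre of its underside or middle.
- spanner: Bystander, loose: open spanner, 150 mm long. Leave it. Origin: centre of its underside or middle.

How it is judged (in metres and radians):
On the way, in this order (a step that is already met when the one before it is completed fails the run):
1. the upper tray stands on the mat, let go (x of tray_top in the frame of mat between -0.06 and 0.06 m and y of tray_top in the frame of mat between -0.05 and 0.05 m and z of tray_top in the frame of mat between -0.01 and 0.008 m and angle between tray_top's own z axis and vertical below 0.08 rad and contact force between tray_top and the fingers below 0.1 N), for 0.2 s.
2. one large ball is home in a bore (((distance between ball_1 and seat_left below 0.0035 m or distance between ball_1 and seat_right below 0.0035 m) or (distance between ball_2 and seat_left below 0.0035 m or distance between ball_2 and seat_right below 0.0035 m))), for 0.2 s.
3. both large balls are home in the bores ((distance between ball_1 and seat_left below 0.0035 m or distance between ball_1 and seat_right below 0.0035 m) and (distance between ball_2 and seat_left below 0.0035 m or distance between ball_2 and seat_right below 0.0035 m)), for 0.2 s.
At the end, for the whole second after the job is handed in: Each large ball's centre is within 3.5 mm of a seat (one ball in each bore, home past the pins) and at rest; the upper tray stands upright (within 4.5 degrees) on the mat, its centre within 60 mm along and 50 mm across of the mat's centre, at rest; both small balls are in the lower tray (all of step 3 and x of tray_top in the frame of mat between -0.06 and 0.06 m and y of tray_top in the frame of mat between -0.05 and 0.05 m and z of tray_top in the frame of mat between -0.01 and 0.008 m and angle between tray_top's own z axis and vertical below 0.08 rad and linear speed of each of ball_1, ball_2, tray_top below 0.02 m/s and x of small_1 in the frame of tray_low between -0.083 and 0.083 m and y of small_1 in the frame of tray_low between -0.025 and 0.025 m and z of small_1 in the frame of tray_low between 0 and 0.02 m and x of small_2 in the frame of tray_low between -0.083 and 0.083 m and y of small_2 in the frame of tray_low between -0.025 and 0.025 m and z of small_2 in the frame of tray_low between 0 and 0.02 m); the robot touches nothing.
It fails at once if a bystander is moved more than 30 mm (distance of any of screwdriver, bearing, cap, grease, sponge_block, spray, spanner from where it was at the start of the episode above 0.03 m).
It fails at once if the pump is turned in its holder, a seat shifting more than 8 mm (distance of any of seat_left, seat_right from where it was at the start of the episode above 0.008 m).
It also fails if it takes over 72 s, if anything falls off the work surface, if the arm or the gripper's body presses on something with over 40 N, if the wrist force passes 120 N, or if a joint passes its speed limit or range.

## Working session

There is one attempt and no reset: what is moved stays moved. The work goes in short steps, Python scripts to look and compute and a tool call to move; the robot and the scene stay as the last step left them, time stands still between calls to the robot, and variables do not carry over. Pictures are saved under pics/ and viewed, at most 10 in all, crops included, and the job is handed in when it is done.

Besides the shell and the picture viewer there is one more tool, called after ">>>" in YAML: its name, and indented under it one key for each argument. send_rows: Moves the arm, as the interface text tells. Shifts and turns lie within -1 to 1; 1 stands for 250 mm of shift or 90 degrees of turn. Its arguments: {"type":"object","properties":{"moves":{"type":"array"},"grip":{"type":"number"}},"required":["moves"]}

```bash
ls; mkdir -p pics; python3 - <<'E'
from rig import readout, viewer
import cv2, numpy as np, pickle
print(readout.read_state())
d={}
for n in ("scene","top"):
    p,z=viewer.capture(n); i=viewer.camera_info(n); d[n]=(p,z,i)
    cv2.imwrite(f"pics/{n}0.png",p[:,:,::-1]); print(n,i)
    print(z.min(),z.max(),(z==0).mean())
pickle.dump(d,open("d0.pkl","wb"))
E
```

```text
pics
{'time_s': 0.0, 'joint_positions': array([ 6.40283164e+01,  3.02769665e+01,  8.21570528e+01, -5.96386690e-04,
        6.76886095e+01, -1.02267322e+01]), 'qvel': array([-0.09014863, -0.0093616 , -0.03516504,  0.0482616 ,  0.05537504,
       -0.0560626 ]), 'tau': array([ 1.60850228e-03, -4.40045035e+01, -1.76599073e+01,  6.33270736e-02,
        5.81619004e-02, -1.76624039e-04]), 'position': array([0.16923866, 0.60088661, 0.22158937]), 'tcp_rot': array([[-9.62480054e-01,  2.71350850e-01, -9.28626265e-04],
       [ 2.71352186e-01,  9.62478193e-01, -1.92834578e-03],
       [ 3.70524262e-04, -2.10797912e-03, -9.99997710e-01]]), 'force': array([ 0.2568573 , -0.09336935,  0.62927606]), 'moment': array([-0.01092624,  0.02613868,  0.04057164]), 'grasp_force': 0.0, 'opening': 0.9995485638339258}
scene {'fx': 355.1135859421968, 'fy': 355.1135859421968, 'cx': 257.84796983900435, 'cy': 188.87817313544983, 'distortion': array([-0.0182425,  0.       ,  0.       ,  0.       ,  0.       ]), 'R': array([[ 0.91375825,  0.40612012, -0.01059784],
       [ 0.3174633 , -0.73007465, -0.60515126],
       [-0.25350132,  0.54959753, -0.79603997]]), 't': array([-0.54327445, -0.07997418,  1.25815677])}
0.0 3.6573694 0.003926595052083333
top {'fx': 385.7976510024134, 'fy': 385.7976510024134, 'cx': 254.87574928104397, 'cy': 196.19762111816755, 'distortion': array([0.03837602, 0.        , 0.        , 0.        , 0.        ]), 'R': array([[ 0.02102876, -0.99971506,  0.01129516],
       [-0.9969314 , -0.0218196 , -0.07517774],
       [ 0.07540277, -0.00967961, -0.99710618]]), 't': array([-0.03610786,  0.58382219,  1.32110109])}
0.0 2.2314441 0.0038248697916666665
```

View pics/scene0.png

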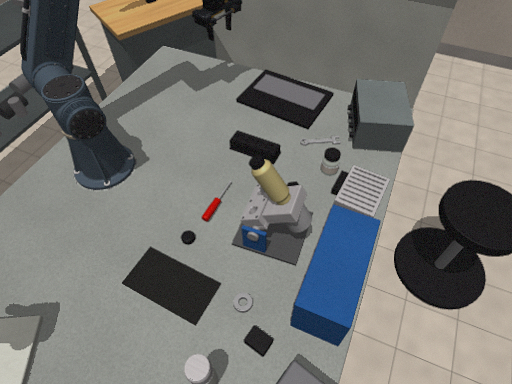

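View pics/top0.png

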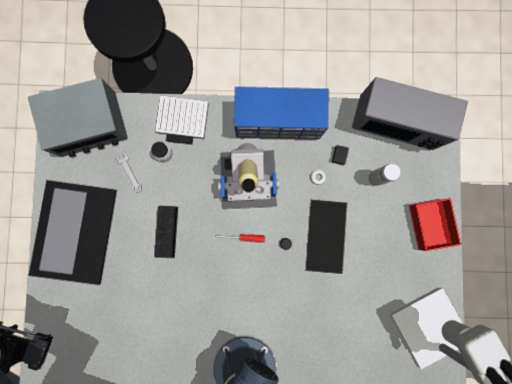

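```bash
cat > h.py <<'E'
import numpy as np, cv2
def K(i): return np.array([[i['fx'],0,i['cx']],[0,i['fy'],i['cy']],[0,0,1.]])
def rays(i,px):
    n=cv2.undistortPoints(np.asarray(px,float).reshape(-1,1,2),K(i),np.array(i['distortion'])).reshape(-1,2)
    return -i['R'].T@i['t'], np.c_[n,np.ones(len(n))]@i['R']   # origin, dirs (unit optical depth)
def onz(i,px,z):
    o,d=rays(i,px); return o+d*((z-o[2])/d[:,2])[:,None]
def proj(i,X):
    return cv2.projectPoints(np.asarray(X,float).reshape(-1,1,3),cv2.Rodrigues(i['R'])[0],i['t'],K(i),np.array(i['distortion']))[0].reshape(-1,2)
def cloud(z,i):
    h,w=z.shape; v,u=np.mgrid[:h,:w]; o,d=rays(i,np.c_[u.ravel(),v.ravel()])
    P=(o+d*z.reshape(-1,1)).reshape(h,w,3); P[z==0]=np.nan; return P
def two(i1,p1,i2,p2):
    o1,d1=rays(i1,[p1]);o2,d2=rays(i2,[p2]);d1,d2=d1[0],d2[0]
    s=np.linalg.lstsq(np.c_[d1,-d2],o2-o1,rcond=None)[0]; a,b=o1+s[0]*d1,o2+s[1]*d2
    return (a+b)/2,np.linalg.norm(a-b)
E
python3 - <<'E'
from h import *; import pickle
d=pickle.load(open("d0.pkl","rb"))
seed={"top":{"mat":(326,236),"tray":(166,231)},"scene":{"mat":(171,284),"tray":(255,146)}}
for n in d:
    p,z,i=d[n]; P=cloud(z,i)
    for nm,(u,v) in seed[n].items():
        m=(p.max(2)<62).astype(np.uint8); _,L=cv2.connectedComponents(m,connectivity=4); m=(L==L[v,u])
        print(n,nm,m.sum(),"z med",np.nanmedian(P[m][:,2]),np.nanpercentile(P[m][:,2],[5,95]),p[v,u])
        if nm=="tray": m&=np.abs(P[...,2]-np.nanpercentile(P[m][:,2],90))<.006
        c=max(cv2.findContours(m.astype(np.uint8),0,1)[0],key=cv2.contourArea)
        zz=.003 if nm=="mat" else .048
        W=onz(i,c.reshape(-1,2),zz); r=cv2.minAreaRect(W[:,:2].astype(np.float32)); print(r, cv2.boxPoints(r).round(4).tolist())
    # bench heights
    for q in [(300,270),(200,300)]: print("bench",P[q[1],q[0]])
p,z,i=d["top"]; a=cv2.resize(p[140:215,205:295],None,fx=8,fy=8,interpolation=2)
cv2.imwrite("pics/pt.png",a[:,:,::-1])
p,z,i=d["scene"]; a=cv2.resize(p[145:270,225:325],None,fx=4.8,fy=4.8,interpolation=2); cv2.imwrite("pics/ps.png",a[:,:,::-1])
E
```

```text
scene mat 3875 z med 0.0030776583851246375 [0.00018608 0.00580073] [36 36 37]
((0.4512731432914734, -0.27624332904815674), (0.1279991865158081, 0.24822206795215607), 86.36141204833984) [[0.32339999079704285, -0.33219999074935913], [0.5710999965667725, -0.3479999899864197], [0.579200029373169, -0.22020000219345093], [0.33149999380111694, -0.2045000046491623]]
scene tray 1065 z med 0.04508633715143351 [0.00680221 0.30219585] [36 33 35]
((0.49949467182159424, 0.200041264295578), (0.04717158526182175, 0.05892796441912651), 23.43838882446289) [[0.4661000072956085, 0.21770000457763672], [0.4896000027656555, 0.16359999775886536], [0.5328999757766724, 0.18240000307559967], [0.5094000101089478, 0.23649999499320984]]
bench [ 7.67522432e-01 -9.27779310e-02 -4.18079207e-04]
bench [ 0.54992688 -0.28523662  0.00320706]
top mat 2486 z med 0.0024397679843218834 [-0.00225348  0.00722658] [39 38 38]
((0.45186910033226013, -0.2753543555736542), (0.12498614192008972, 0.24399566650390625), 86.44619750976562) [[0.326200008392334, -0.3301999866962433], [0.5698000192642212, -0.34529998898506165], [0.5774999856948853, -0.22050000727176666], [0.33399999141693115, -0.2054000049829483]]
top tray 977 z med 0.04402254205678169 [0.00933558 0.04979079] [46 45 45]
((0.4568117558956146, 0.2789326012134552), (0.05528001859784126, 0.16702388226985931), 87.98377227783203) [[0.3723999857902527, 0.2542000114917755], [0.5393000245094299, 0.2484000027179718], [0.5411999821662903, 0.303600013256073], [0.3743000030517578, 0.3095000088214874]]
bench [ 0.33143743 -0.18667584 -0.00103281]
bench [0.22312724 0.15779986 0.00191976]
```

View pics/pt.png

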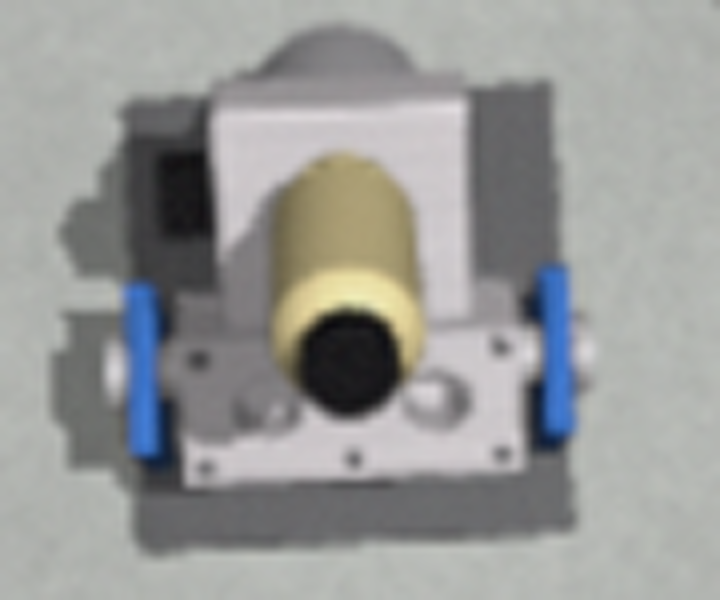

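View pics/ps.png

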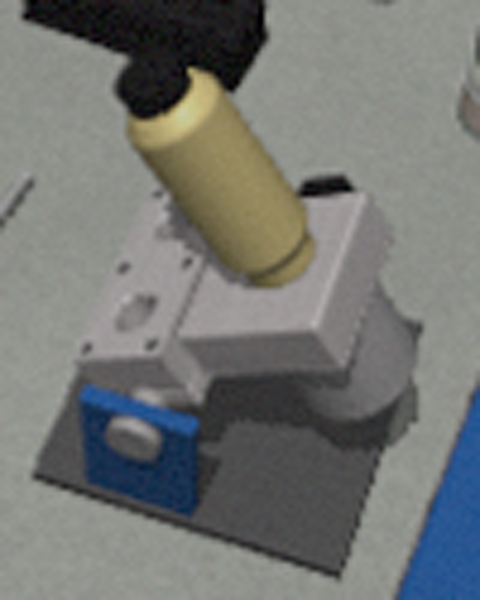

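The top view shows the face with screw holes at crop pixels (206,468), (353,459), (502,455), (500,347) and (200,360). The bores are near (268,405) and (437,398). The scene view shows the matching holes at (157,195), (124,267), (87,348) and (152,345), with the right bore at (136,312).

```bash
python3 - <<'E'
from h import *; import pickle
d=pickle.load(open("d0.pkl","rb")); pt,zt,it=d["top"]; ps,zs,is_=d["scene"]
T=lambda u,v:((u+.5)/8-.5+205,(v+.5)/8-.5+140)
S=lambda u,v:((u+.5)/4.8-.5+225,(v+.5)/4.8-.5+145)
prs={"RL":((502,455),(87,348)),"RU":((500,347),(152,345)),"ML":((353,459),(124,267)),"LL":((206,468),(157,195)),"boreR":((437,398),(136,312)),"cap":((350,362),(148,88))}
Q={}
for k,(a,b) in prs.items():
    X,e=two(it,T(*a),is_,S(*b)); Q[k]=X; print(k,X.round(4),"gap",round(e,4))
# depth plane from polygons on the face between holes
for n,z,i,poly in (("top",zt,it,[T(*q) for q in((310,420),(310,465),(500,465),(500,350),(415,350),(400,425))]),("scene",zs,is_,[S(*q) for q in((92,345),(125,275),(185,270),(150,340))])):
    m=np.zeros(z.shape,np.uint8); cv2.fillPoly(m,[np.round(poly).astype(np.int32)],1)
    P=cloud(z,i)[m>0]; P=P[np.isfinite(P).all(1)]
    for _ in range(4):
        A=np.c_[P[:,:2],np.ones(len(P))]; c=np.linalg.lstsq(A,P[:,2],rcond=None)[0]; r=P[:,2]-A@c; P=P[np.abs(r)<max(2*r.std(),.002)]
    nrm=np.array([-c[0],-c[1],1]);nrm/=np.linalg.norm(nrm)
    print(n,len(P),"rms",r.std(),"normal",nrm.round(4),"tilt",np.degrees(np.arccos(nrm[2])),{k:round(float(nrm@(Q[k]-P.mean(0))),4) for k in("RL","RU","ML","LL","boreR")})
y=Q["LL"]-Q["RL"]; print("y",y/np.linalg.norm(y),np.linalg.norm(y)); u=Q["RU"]-Q["RL"]; print("u",u,np.linalg.norm(u), np.degrees(np.arctan2(u[2],u[0])))
E
```

```text
RL [ 0.5776 -0.0627  0.1172] gap 0.0006
RU [ 0.6184 -0.0603  0.1424] gap 0.0001
ML [ 0.5742 -0.0028  0.1188] gap 0.0004
LL [0.5693 0.0565 0.1163] gap 0.0005
boreR [ 0.5981 -0.0362  0.1307] gap 0.0014
cap [ 0.5944 -0.0028  0.2892] gap 0.0032
top 216 rms 0.0028821247616617474 normal [-0.5225 -0.0339  0.852 ] tilt 31.574261484386952 {'RL': 0.0014, 'RU': 0.0014, 'ML': 0.0026, 'LL': 0.001, 'boreR': 0.0014}
scene 143 rms 0.001509458151557079 normal [-0.5408 -0.0327  0.8405] tilt 32.806929100947045 {'RL': 0.0, 'RU': -0.001, 'ML': 0.0013, 'LL': -0.0002, 'boreR': -0.0005}
y [-0.06933152  0.99756463 -0.00761243] 0.11951188273855624
u [0.04079858 0.00245877 0.02512306] 0.04797642836153675 31.62404883414266
```

```bash
python3 - <<'E'
from h import *; import pickle
d=pickle.load(open("d0.pkl","rb")); 
box={"top":(140,195,190,270),"scene":(222,125,290,165)}
C={}
for n in d:
    p,z,i=d[n]; P=cloud(z,i); x0,y0,x1,y1=box[n]
    R=np.zeros(z.shape,bool);R[y0:y1,x0:x1]=1
    m=R&(p.max(2)<75)&(P[...,2]>.036)&(P[...,2]<.065)&(P[...,1]>.2)&(P[...,0]<.58)
    h=P[m][:,2]; hist=np.histogram(h,bins=np.arange(.036,.062,.002))[0]; print(n,m.sum(),"z",np.percentile(h,[10,50,90]).round(4),hist)
    q=P[m][:,:2].astype(np.float32); r=cv2.minAreaRect(q); print("cloud",r)
    c=max(cv2.findContours(m.astype(np.uint8),0,1)[0],key=cv2.contourArea).reshape(-1,2)
    for zz in(.043,.047,.051): print(zz,cv2.minAreaRect(onz(i,c,zz)[:,:2].astype(np.float32)))
# overlays
y=np.array([-.068,.9976,-.003]);y/=np.linalg.norm(y); nn=np.array([-.533,-.036,.8454]);nn-=y*(nn@y);nn/=np.linalg.norm(nn);xx=np.cross(y,nn); print(xx,y,nn)
c0=np.array([.5938,-.0019,.1293]); t=np.linspace(0,2*np.pi,60)
ims=[]
for n,(x0,y0,x1,y1),s in(("top",(222,175,278,205),14),("scene",(235,180,283,225),14)):
    p,z,i=d[n]; a=cv2.resize(p[y0:y1,x0:x1],None,fx=s,fy=s,interpolation=2)[:,:,::-1].copy()
    for k,rad in((-.034,.014),(.034,.014),(-.034,.001),(.034,.001)):
        uv=(proj(i,c0+y*k+rad*(np.outer(np.cos(t),xx)+np.outer(np.sin(t),y)))-[x0,y0]+.5)*s-.5
        cv2.polylines(a,[uv.round().astype(np.int32)],True,(0,0,255),1)
    ims.append(a)
w=max(a.shape[1] for a in ims)
a=np.vstack([cv2.copyMakeBorder(a,0,0,0,w-a.shape[1],0) for a in ims]); f=600/a.shape[0]
cv2.imwrite("pics/ov.png",cv2.resize(a,None,fx=f,fy=f,interpolation=3))
E
```

```text
scene 611 z [0.0402 0.0464 0.0496] [ 22  34  49  79  96 163 126  36   6   0   0   0]
cloud ((0.4575604796409607, 0.27702414989471436), (0.058772262185811996, 0.17002207040786743), 89.23111724853516)
0.043 ((0.4574596881866455, 0.2760827839374542), (0.06440284848213196, 0.1725659817457199), 88.23766326904297)
0.047 ((0.45915496349334717, 0.2725209593772888), (0.06411798298358917, 0.17180266976356506), 88.2376480102539)
0.051 ((0.460850328207016, 0.2689591646194458), (0.06383315473794937, 0.17103946208953857), 88.2376480102539)
top 866 z [0.0397 0.0447 0.0488] [ 26  73 103 165 181 183  95  33   5   2   0   0]
cloud ((0.4571742117404938, 0.28111034631729126), (0.058993298560380936, 0.1711040586233139), 87.95697021484375)
0.043 ((0.45709678530693054, 0.27971333265304565), (0.059154707938432693, 0.17139750719070435), 88.30233001708984)
0.047 ((0.45717597007751465, 0.2788327634334564), (0.05897526070475578, 0.1708775758743286), 88.30229187011719)
0.051 ((0.4572550058364868, 0.2779521346092224), (0.05879582092165947, 0.1703576147556305), 88.30233001708984)
[0.84329676 0.05908856 0.53419016] [-0.06800548  0.99768044 -0.00300024] [-0.53312835 -0.03379777  0.84535902]
```

View pics/ov.png

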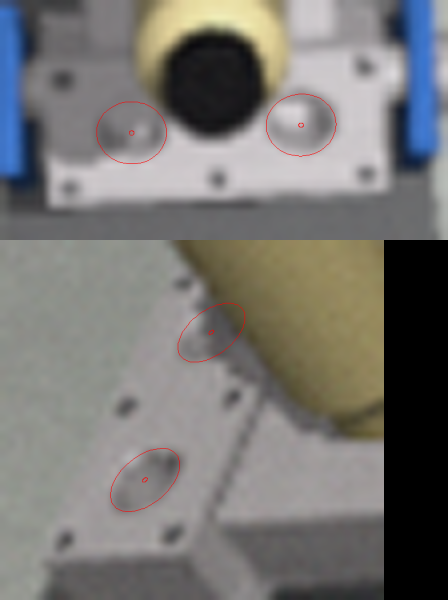

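The bore circles projected from my face frame fall on the bore rims in both views, so that frame is good. Next is the tray.

```bash
cat > plan.py <<'E'
import sys; from h import *; from rig import readout
from scipy.spatial.transform import Rotation as Ro
def frame(y,z):
    z=np.array(z,float);z/=np.linalg.norm(z);y=np.array(y,float);y-=z*(y@z);y/=np.linalg.norm(y)
    return np.c_[np.cross(y,z),y,z]
yf=np.array([-.06800548,.99768044,-.00300024]); nf=np.array([-.53312835,-.03379777,.84535902]); xf=np.cross(yf,nf); c0=np.array([.5938,-.0019,.1293])
DOWN=lambda deg: frame([np.cos(np.radians(deg)),np.sin(np.radians(deg)),0],[0,0,-1])  # azimuth of tool y
FACE=frame(yf,-nf)
def bore(s,h): return c0+s*.034*yf+h*nf   # s=+1 left, h above the face
def rows(*tg):
    s=readout.read_state(); p,R=s['position'],s['tcp_rot']
    print("at",p.round(4),"t",round(s['time_s'],2),"F",s['force'].round(1),"open",round(s['opening'],3),"gf",round(s['grasp_force'],1))
    for X,T in tg:
        d=R.T@(np.array(X)-p)/.25; w=Ro.from_matrix(R.T@T).as_rotvec(degrees=True)/90
        print(np.r_[d,w].round(3).tolist())
E
python3 -c "
from plan import *
D=DOWN(88.2); rows(([.30,.42,.18],D),([.457,.279,.15],D))"
```

```text
at [0.1693 0.601  0.2217] t 0.1 F [-0.8  0.3  0.2] open 1.001 gf 0.0
[-0.7, -0.554, 0.168, -0.001, -0.0, -0.155]
[-1.457, -0.927, 0.288, -0.001, -0.0, -0.155]
```

>>> send_rows:
  moves:
    - [-0.7,-0.554,0.168,0,0,-0.155]
    - [-0.7,-0.554,0.168,0,0,-0.155]
    - [-0.7,-0.554,0.168,0,0,-0.155]
    - [-0.7,-0.554,0.168,0,0,-0.155]
    - [-0.7,-0.554,0.168,0,0,-0.155]
    - [-0.7,-0.554,0.168,0,0,-0.155]
  grip: 1

```text
time_s: 0.7
position: [0.3016, 0.4175, 0.1795]
tcp_rot: [[-0.999, 0.036, -0.002], [0.036, 0.999, -0.003], [0.002, -0.003, -1.0]]
force: [-0.1, -0.2, 0.2]
opening: 0.997
grasp_force: 0.0
```

```bash
python3 -c "
from plan import *
D=DOWN(88.2); rows(([.457,.279,.15],D),([.457,.279,.06],D))"
```

```text
at [0.3016 0.4175 0.1795] t 0.7 F [-0.1 -0.2  0.2] open 0.997 gf 0.0
[-0.642, -0.531, 0.118, -0.002, -0.001, -0.003]
[-0.642, -0.53, 0.478, -0.002, -0.001, -0.003]
```

>>> send_rows:
  moves:
    - [-0.642,-0.53,0.118,0,0,0]
    - [-0.642,-0.53,0.118,0,0,0]
    - [-0.642,-0.53,0.118,0,0,0]
    - [-0.642,-0.53,0.118,0,0,0]
    - [-0.642,-0.53,0.478,0,0,0]
    - [-0.642,-0.53,0.478,0,0,0]
    - [-0.642,-0.53,0.478,0,0,0]
    - [-0.642,-0.53,0.478,0,0,0]

```text
time_s: 1.5
position: [0.456, 0.2839, 0.0608]
tcp_rot: [[-1.0, 0.031, -0.002], [0.031, 1.0, -0.0], [0.002, -0.0, -1.0]]
force: [0.5, -0.7, 0.3]
opening: 0.999
grasp_force: 0.0
```

```bash
python3 -c "
from plan import *
D=DOWN(88.2); rows(([.457,.279,.014],D))"
```

```text
at [0.456  0.2839 0.0608] t 1.5 F [ 0.5 -0.7  0.3] open 0.999 gf 0.0
[-0.005, -0.019, 0.187, -0.0, -0.001, 0.0]
```

>>> send_rows:
  moves:
    - [-0.005,-0.019,0,0,0,0]
    - [-0.005,-0.019,0.1,0,0,0]
    - [-0.005,-0.019,0.187,0,0,0]
    - [-0.005,-0.019,0.187,0,0,0]
    - [-0.005,-0.019,0.187,0,0,0]

```text
time_s: 2.0
position: [0.4587, 0.2793, 0.0163]
tcp_rot: [[-1.0, 0.031, 0.003], [0.031, 1.0, 0.001], [-0.003, 0.001, -1.0]]
force: [0.0, -0.1, -0.1]
opening: 1.0
grasp_force: 0.0
```

>>> send_rows:
  moves:
    - [0,0,0,0,0,0]
    - [0,0,0,0,0,0]
    - [0,0,0,0,0,0]
    - [0,0,0,0,0,0]
    - [0,0,0,0,0,0]
    - [0,0,0,0,0,0]
  grip: 0.5

```text
time_s: 2.6
position: [0.4581, 0.2799, 0.0147]
tcp_rot: [[-0.999, 0.033, 0.001], [0.033, 0.999, 0.002], [-0.001, 0.002, -1.0]]
force: [-1.4, 4.7, 3.3]
opening: 0.669
grasp_force: 30.0
```

>>> send_rows:
  moves:
    - [0,0,-0.1,0,0,0]
    - [0,0,-0.2,0,0,0]
    - [0,0,-0.4,0,0,0]
    - [0,0,-0.6,0,0,0]
    - [0,0,-0.6,0,0,0]
    - [0,0,-0.6,0,0,0]

```text
time_s: 3.2
position: [0.4581, 0.2786, 0.1653]
tcp_rot: [[-1.0, 0.031, 0.002], [0.031, 1.0, 0.001], [-0.002, 0.001, -1.0]]
force: [0.1, 0.5, -2.2]
opening: 0.667
grasp_force: 30.0
```

```bash
python3 -c "
from plan import *
D=DOWN(88.2); rows(([.42,.12,.18],D),([.41,.05,.18],D))"
```

```text
at [0.4581 0.2786 0.1653] t 3.2 F [ 0.1  0.5 -2.2] open 0.667 gf 30.0
[0.132, -0.639, -0.06, 0.0, 0.001, 0.0]
[0.163, -0.92, -0.06, 0.0, 0.001, 0.0]
```

>>> send_rows:
  moves:
    - [0.1,-0.15,-0.06,0,0,0]
    - [0.163,-0.35,-0.06,0,0,0]
    - [0.163,-0.55,-0.06,0,0,0]
    - [0.163,-0.75,-0.06,0,0,0]
    - [0.163,-0.92,-0.06,0,0,0]
    - [0.163,-0.92,-0.06,0,0,0]
    - [0.163,-0.92,-0.06,0,0,0]

```text
time_s: 3.9
position: [0.4085, 0.0491, 0.1778]
tcp_rot: [[-0.999, 0.035, -0.004], [0.035, 0.999, 0.001], [0.004, 0.001, -1.0]]
force: [-0.6, 0.3, -2.0]
opening: 0.672
grasp_force: 30.0
```

>>> send_rows:
  moves:
    - [0,-0.1,0,0,0,0]
    - [0,-0.25,0,0,0,0]
    - [0,-0.4,0,0,0,0]
    - [0,-0.55,0,0,0,0]
    - [0,-0.7,0,0,0,0]
    - [0,-0.8,0,0,0,0]
    - [0,-0.9,0,0,0,0]
    - [0,-0.9,0,0,0,0]
    - [0,-0.9,0,0,0,0]

```text
time_s: 4.8
position: [0.4025, -0.1732, 0.1783]
tcp_rot: [[-1.0, 0.03, -0.002], [0.03, 1.0, 0.003], [0.002, 0.002, -1.0]]
force: [0.1, 0.3, -1.3]
opening: 0.668
grasp_force: 30.0
```

```bash
python3 -c "
from plan import *
D=DOWN(88.2); rows(([.4515,-.2758,.18],D),([.4515,-.2758,.03],D))"
```

```text
at [ 0.4025 -0.1732  0.1783] t 4.8 F [ 0.1  0.3 -1.3] open 0.668 gf 30.0
[-0.208, -0.404, -0.008, 0.002, -0.002, 0.001]
[-0.21, -0.406, 0.592, 0.002, -0.002, 0.001]
```

>>> send_rows:
  moves:
    - [-0.1,-0.15,0,0,0,0]
    - [-0.208,-0.3,0,0,0,0]
    - [-0.208,-0.404,0.1,0,0,0]
    - [-0.208,-0.404,0.25,0,0,0]
    - [-0.208,-0.404,0.4,0,0,0]
    - [-0.208,-0.404,0.55,0,0,0]
    - [-0.208,-0.404,0.592,0,0,0]
    - [-0.208,-0.404,0.592,0,0,0]
    - [-0.208,-0.404,0.592,0,0,0]

```text
time_s: 5.7
position: [0.4525, -0.2771, 0.0322]
tcp_rot: [[-1.0, 0.03, 0.001], [0.03, 1.0, -0.001], [-0.001, -0.001, -1.0]]
force: [-0.2, -0.1, -1.6]
opening: 0.671
grasp_force: 30.0
```

```bash
python3 -c "
from plan import *
D=DOWN(88.2); rows(([.4515,-.2758,.015],D))"
```

```text
at [ 0.4525 -0.2771  0.0322] t 5.7 F [-0.2 -0.1 -1.6] open 0.671 gf 30.0
[0.004, 0.005, 0.069, -0.0, 0.001, 0.001]
```

>>> send_rows:
  moves:
    - [0,0,0.03,0,0,0]
    - [0,0,0.055,0,0,0]
    - [0,0,0.07,0,0,0]
    - [0,0,0.07,0,0,0]
    - [0,0,0.07,0,0,0]

```text
time_s: 6.2
position: [0.4516, -0.2777, 0.0139]
tcp_rot: [[-1.0, 0.032, 0.0], [0.032, 1.0, -0.0], [-0.0, -0.0, -1.0]]
force: [0.7, 0.4, -2.0]
opening: 0.672
grasp_force: 30.0
```

>>> send_rows:
  moves:
    - [0,0,0,0,0,0]
    - [0,0,0,0,0,0]
    - [0,0,0,0,0,0]
    - [0,0,0,0,0,0]
    - [0,0,0,0,0,0]
    - [0,0,-0.1,0,0,0]
    - [0,0,-0.25,0,0,0]
    - [0,0,-0.4,0,0,0]
    - [0,0,-0.65,0,0,0]
    - [0,0,-0.65,0,0,0]
  grip: 1

```text
time_s: 7.2
position: [0.4538, -0.2795, 0.1813]
tcp_rot: [[-0.999, 0.031, 0.007], [0.031, 0.999, -0.007], [-0.007, -0.006, -1.0]]
force: [1.0, 0.9, -0.7]
opening: 0.999
grasp_force: 0.0
```

```bash
python3 - <<'E'
from h import *; from rig import viewer; import pickle
d={}
for n in("top","scene"): p,z=viewer.capture(n); d[n]=(p,z,viewer.camera_info(n))
pickle.dump(d,open("d1.pkl","wb"))
a=cv2.resize(d["top"][0][195:270,140:190],None,fx=8,fy=8,interpolation=2); b=cv2.resize(d["scene"][0][120:170,220:290],None,fx=5.7,fy=5.7,interpolation=2)
c=cv2.resize(d["scene"][0][220:340,100:240],None,fx=2.5,fy=2.5,interpolation=2)
r=np.zeros((600,800,3),np.uint8); r[:600,:400]=a; r[:285,400:799]=b[:285,:399]; r[290:590,400:750]=c
cv2.imwrite("pics/b1.png",r[:,:,::-1])
from plan import *
D=DOWN(88.2); rows(([.42,-.12,.19],D))
E
```

```text
at [ 0.453  -0.2788  0.1791] t 7.3 F [ 0.2 -0.9 -0.5] open 1.001 gf 0.0
[0.151, 0.63, -0.047, -0.003, 0.003, 0.0]
```

View pics/b1.png

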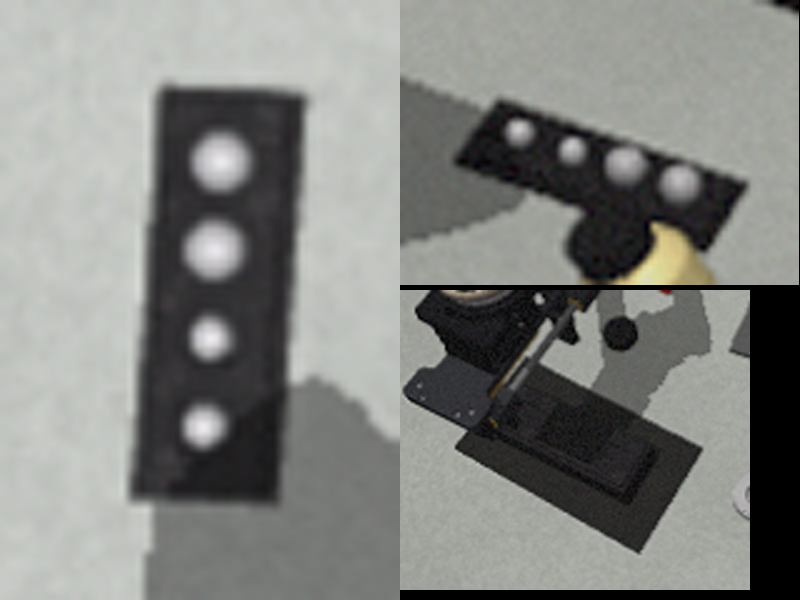

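The tray stands on the mat. The large balls are the two farther from the robot, at top crop pixels (221,161) and (214,249), and at scene crop (681,182) and (625,165). The small ones are at (210,338) and (205,427).

```bash
python3 - <<'E'
from h import *; import pickle
d=pickle.load(open("d1.pkl","rb"))
B={}
for n,(x0,y0,x1,y1) in(("top",(156,204,179,254)),("scene",(233,137,285,160))):
    p,z,i=d[n]; a=p[y0:y1,x0:x1].min(2)
    a=cv2.resize(a,None,fx=8,fy=8,interpolation=2); a=cv2.GaussianBlur(a,(0,0),3); m=(a>95).astype(np.uint8)
    L=[]
    for c in cv2.findContours(m,0,1)[0]:
        (u,v),r=cv2.minEnclosingCircle(c); A=cv2.contourArea(c)
        if 300<A and A/(np.pi*r*r)>.7: M=cv2.moments(c); L.append(((M['m10']/M['m00']+.5)/8-.5+x0,(M['m01']/M['m00']+.5)/8-.5+y0,np.sqrt(A/np.pi)/8))
    L.sort(key=lambda q:q[1] if n=="top" else -q[0]); B[n]=L; print(n,np.round(L,1).tolist())
it,is_=d["top"][2],d["scene"][2]
for a in B["top"]: print("top@z.017",onz(it,[a[:2]],.017)[0].round(4),a[2]*2*1.27/386)
for b in B["scene"]: print("scene@z.017",onz(is_,[b[:2]],.017)[0].round(4))
for a,b in zip(B["top"],B["scene"]): print("two",two(it,a[:2],is_,b[:2]))
p,z,i=d["top"]; a=(p[190:275,135:195].max(2)<62).astype(np.uint8)
from plan import *
D=DOWN(88.2); rows(([.42,-.12,.19],D))
E
```

```text
top [[167.2, 214.7, 3.7], [166.3, 225.7, 3.8], [165.8, 236.8, 2.7], [165.0, 247.7, 2.7]]
scene [[249.7, 145.8, 2.1], [240.5, 142.6, 2.1]]
top@z.017 [0.5138 0.2791 0.017 ] 0.02449689339845986
top@z.017 [0.4757 0.2806 0.017 ] 0.024698265102312402
top@z.017 [0.4377 0.2806 0.017 ] 0.01750587965853087
top@z.017 [0.4002 0.2819 0.017 ] 0.017607079420514614
scene@z.017 [0.4377 0.2808 0.017 ]
scene@z.017 [0.3998 0.2821 0.017 ]
two (array([0.48756147, 0.24753495, 0.07925866]), np.float64(0.060791002369728245))
two (array([0.45168184, 0.24902354, 0.0785182 ]), np.float64(0.06043254768746008))
at [ 0.453  -0.2788  0.1791] t 7.3 F [ 0.2 -0.9 -0.5] open 1.001 gf 0.0
[0.151, 0.63, -0.047, -0.003, 0.003, 0.0]
```

>>> send_rows:
  moves:
    - [0.15,0.1,0,0,0,0]
    - [0.15,0.25,0,0,0,0]
    - [0.15,0.4,0,0,0,0]
    - [0.15,0.6,0,0,0,0]
    - [0.15,0.8,0,0,0,0]
    - [0.15,1,0,0,0,0]
    - [0.15,1,0,0,0,0]
    - [0.15,1,0,0,0,0]

```text
time_s: 8.1
position: [0.421, -0.0251, 0.1752]
tcp_rot: [[-1.0, 0.027, -0.003], [0.027, 1.0, 0.0], [0.003, 0.0, -1.0]]
force: [0.2, -0.2, -1.1]
opening: 1.0
grasp_force: 0.0
```

```bash
python3 - <<'E'
from plan import *; import pickle
d=pickle.load(open("d1.pkl","rb")); it,is_=d["top"][2],d["scene"][2]
for a,b in(((167.2,214.7),(269.3,151.9)),((166.3,225.7),(259.5,148.9))): print(two(it,a,is_,b))
D=DOWN(88.5); rows(([.47,.2,.15],D))
E
```

```text
(array([0.51457614, 0.27893534, 0.01892785]), np.float64(0.001680893994687053))
(array([0.47612179, 0.28075485, 0.01671075]), np.float64(0.0006486285836788424))
at [ 0.421  -0.0251  0.1752] t 8.1 F [ 0.2 -0.2 -1.1] open 1.0 gf 0.0
[-0.172, 0.905, 0.101, 0.0, -0.002, -0.001]
```

>>> send_rows:
  moves:
    - [-0.05,0.2,0,0,0,0]
    - [-0.1,0.4,0,0,0,0]
    - [-0.15,0.6,0.05,0,0,0]
    - [-0.25,0.8,0.1,0,0,0]
    - [-0.36,1,0.1,0,0,0]
    - [-0.36,1,0.1,0,0,0]
    - [-0.36,1,0.1,0,0,0]
    - [-0.36,1,0.1,0,0,0]
  grip: 0.7

```text
time_s: 8.9
position: [0.5196, 0.2187, 0.1501]
tcp_rot: [[-0.999, 0.033, -0.002], [0.033, 0.999, -0.001], [0.002, -0.001, -1.0]]
force: [-0.8, -0.5, 0.3]
opening: 0.699
grasp_force: 0.0
```

```bash
python3 -c "
from plan import *
D=DOWN(88.5); rows(([.514,.2793,.04],D))"
```

```text
at [0.5196 0.2187 0.1501] t 8.9 F [-0.8 -0.5  0.3] open 0.699 gf 0.0
[0.029, 0.242, 0.44, -0.001, -0.002, -0.004]
```

>>> send_rows:
  moves:
    - [0.029,0.1,0,0,0,0]
    - [0.029,0.242,0,0,0,0]
    - [0.029,0.242,0.1,0,0,0]
    - [0.029,0.242,0.25,0,0,0]
    - [0.029,0.242,0.4,0,0,0]
    - [0.029,0.242,0.44,0,0,0]
    - [0.029,0.242,0.44,0,0,0]
    - [0.029,0.242,0.44,0,0,0]

```text
time_s: 9.7
position: [0.5154, 0.2804, 0.0424]
tcp_rot: [[-0.999, 0.033, 0.001], [0.033, 0.999, 0.0], [-0.001, 0.0, -1.0]]
force: [0.9, 0.6, 0.4]
opening: 0.696
grasp_force: 0.0
```

```bash
python3 -c "
from plan import *
D=DOWN(88.5); rows(([.514,.2793,.0115],D))"
```

```text
at [0.5154 0.2804 0.0424] t 9.7 F [0.9 0.6 0.4] open 0.696 gf 0.0
[0.006, -0.005, 0.124, 0.0, 0.001, -0.004]
```

>>> send_rows:
  moves:
    - [0.006,-0.005,0.06,0,0,0]
    - [0.006,-0.005,0.12,0,0,0]
    - [0.006,-0.005,0.122,0,0,0]
    - [0.006,-0.005,0.122,0,0,0]
    - [0.006,-0.005,0.122,0,0,0]

```text
time_s: 10.2
position: [0.5134, 0.2803, 0.0115]
tcp_rot: [[-1.0, 0.031, 0.001], [0.031, 1.0, 0.0], [-0.001, 0.0, -1.0]]
force: [0.0, -0.2, -0.0]
opening: 0.701
grasp_force: 0.0
```

```bash
python3 -c "
from plan import *
D=DOWN(88.5); rows(([.514,.2793,.0115],D))"
```

```text
at [0.5134 0.2803 0.0115] t 10.2 F [ 0.  -0.2 -0. ] open 0.701 gf 0.0
[-0.002, -0.004, 0.0, 0.0, 0.001, -0.003]
```

>>> send_rows:
  moves:
    - [0,-0.004,0,0,0,0]
    - [0,-0.004,0,0,0,0]
    - [0,-0.004,0,0,0,0]
    - [0,-0.004,0,0,0,0]
    - [0,-0.004,0,0,0,0]
    - [0,-0.004,0,0,0,0]
    - [0,-0.004,0,0,0,0]
  grip: 0.1

```text
time_s: 10.9
position: [0.5128, 0.279, 0.0108]
tcp_rot: [[-1.0, 0.031, -0.0], [0.031, 1.0, -0.0], [0.0, -0.0, -1.0]]
force: [-0.9, -0.5, -0.1]
opening: 0.278
grasp_force: 30.0
```

>>> send_rows:
  moves:
    - [0,0,-0.05,0,0,0]
    - [0,0,-0.15,0,0,0]
    - [0,0,-0.3,0,0,0]
    - [0,0,-0.45,0,0,0]
    - [0,0,-0.6,0,0,0]
    - [0,0,-0.8,0,0,0]
    - [0,0,-0.8,0,0,0]
    - [0,0,-0.8,0,0,0]

```text
time_s: 11.7
position: [0.5133, 0.2793, 0.213]
tcp_rot: [[-1.0, 0.031, 0.004], [0.031, 1.0, 0.001], [-0.004, 0.001, -1.0]]
force: [-0.7, 0.7, -1.7]
opening: 0.28
grasp_force: 30.0
```

```bash
python3 -c "
from plan import *
print(bore(1,.1),bore(-1,.1),FACE)
rows(([.45,.15,.22],FACE),(bore(1,.1),FACE))"
```

```text
[0.53817498 0.02864136 0.21373389] [ 0.54279935 -0.03920091  0.21393791] [[-0.84329675 -0.06800548  0.53312835]
 [-0.05908856  0.99768044  0.03379777]
 [-0.53419016 -0.00300024 -0.84535902]]
at [0.5133 0.2793 0.213 ] t 11.7 F [-0.7  0.7 -1.7] open 0.28 gf 30.0
[0.237, -0.525, -0.029, -0.015, -0.356, -0.062]
[-0.131, -0.999, -0.004, -0.015, -0.356, -0.062]
```

>>> send_rows:
  moves:
    - [0.05,-0.08,0,0,-0.05,0]
    - [0.1,-0.2,0,0,-0.12,-0.02]
    - [0.15,-0.3,0,-0.01,-0.2,-0.04]
    - [0.2,-0.4,-0.02,-0.015,-0.28,-0.06]
    - [0.237,-0.525,-0.03,-0.015,-0.356,-0.062]
    - [0.237,-0.525,-0.03,-0.015,-0.356,-0.062]
    - [0.237,-0.525,-0.03,-0.015,-0.356,-0.062]
    - [0.237,-0.525,-0.03,-0.015,-0.356,-0.062]

```text
time_s: 12.5
position: [0.4509, 0.1499, 0.2185]
tcp_rot: [[-0.845, -0.067, 0.53], [-0.059, 0.998, 0.032], [-0.531, -0.004, -0.847]]
force: [1.1, 0.5, -0.1]
opening: 0.28
grasp_force: 30.0
```

```bash
python3 - <<'E'
from plan import *; from rig import viewer
p,z=viewer.capture("scene"); i=viewer.camera_info("scene")
s=readout.read_state(); u,v=proj(i,[s['position']])[0].astype(int); print(u,v)
a=cv2.resize(p[v-40:v+35,u-50:u+50],None,fx=6,fy=6,interpolation=2); cv2.imwrite("pics/g1.png",a[:,:,::-1])
rows((bore(1,.08),FACE))
E
```

```text
233 128
at [0.4515 0.1501 0.2187] t 12.55 F [ 0.2  0.6 -0.6] open 0.277 gf 30.0
[-0.254, -0.508, 0.265, -0.001, -0.002, 0.0]
```

View pics/g1.png

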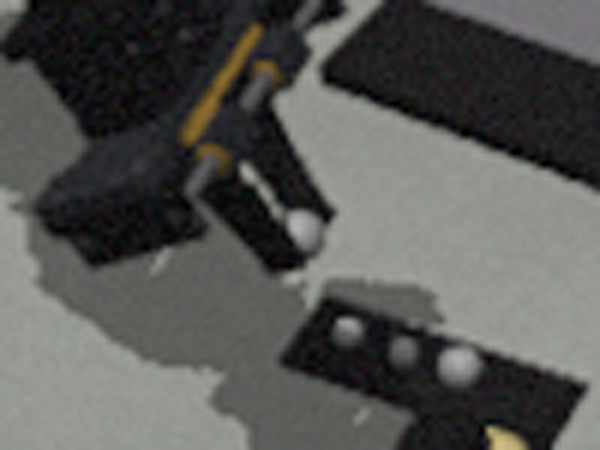

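```bash
python3 - <<'E'
from plan import *; from rig import viewer
i=viewer.camera_info("scene"); s=readout.read_state(); P,R=s['position'],s['tcp_rot']
X=P-.0065*R[:,2]; print("tcp",proj(i,[P]),"expected ball",proj(i,[X]), "dx 10mm",proj(i,[X+.01*R[:,0]])-proj(i,[X]),"dz 10mm",proj(i,[X+.01*R[:,2]])-proj(i,[X]))
p,z=viewer.capture("scene")
a=cv2.resize(p[110:145,215:252].min(2),None,fx=8,fy=8,interpolation=2);m=(cv2.GaussianBlur(a,(0,0),3)>95).astype(np.uint8)
for c in cv2.findContours(m,0,1)[0]:
    M=cv2.moments(c)
    if M['m00']>200: print(((M['m10']/M['m00']+.5)/8-.5+215).round(1) if 0 else round((M['m10']/M['m00']+.5)/8-.5+215,1),round((M['m01']/M['m00']+.5)/8-.5+110,1),M['m00'],cv2.boundingRect(c))
E
```

```text
tcp [[233.52747244 128.62614594]] expected ball [[232.32770104 126.97452719]] dx 10mm [[-2.51286242  0.68327365]] dz 10mm [[1.84243604 2.53633146]]
240.7 142.0 516.0 (194, 248, 30, 24)
225.8 118.3 779.0 (67, 41, 48, 62)
242.1 123.0 30413.0 (116, 0, 180, 239)
```

```bash
python3 - <<'E'
from plan import *; from rig import viewer
s=readout.read_state(); P,R=s['position'],s['tcp_rot']; X=P-.0065*R[:,2]; ims=[]
for n in("scene","top"):
    p,z=viewer.capture(n); i=viewer.camera_info(n); u,v=proj(i,[X])[0]; print(n,u,v,"dx10",(proj(i,[X+.01*R[:,0]])-proj(i,[X])).round(2),"dz10",(proj(i,[X+.01*R[:,2]])-proj(i,[X])).round(2))
    x0,y0=int(u)-16,int(v)-14; a=cv2.resize(p[y0:y0+28,x0:x0+32],None,fx=12,fy=12,interpolation=2)[:,:,::-1].copy(); print(x0,y0)
    f=lambda Y:tuple(((proj(i,[Y])[0]-[x0,y0]+.5)*12-.5).round().astype(int).tolist())
    cv2.drawMarker(a,f(X),(0,0,255),0,12,1); cv2.line(a,f(P-.0095*R[:,0]),f(P+.0095*R[:,0]),(0,255,0),1)
    b=[f(X+.013*(np.cos(t)*R[:,0]+np.sin(t)*R[:,2])) for t in np.linspace(0,6.28,5)]
    ims.append(a)
cv2.imwrite("pics/g2.png",np.hstack(ims))
E
```

```text
scene 232.35321568432218 126.93870015715353 dx10 [[-2.51  0.68]] dz10 [[1.84 2.54]]
216 112
top 195.32951007394053 236.2135571296006 dx10 [[0.36 2.84]] dz10 [[ 0.36 -1.9 ]]
179 222
```

View pics/g2.png

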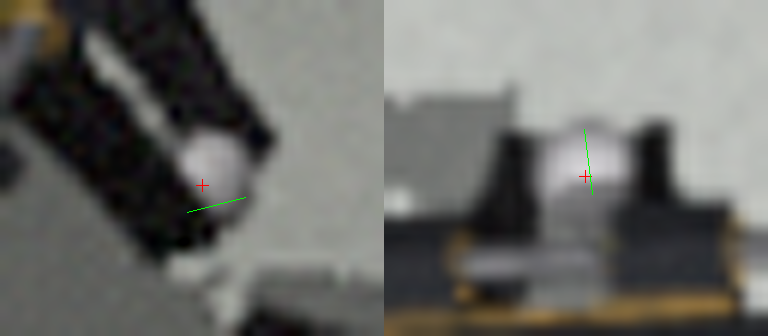

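Ball 1 is held at the fingertips, at scene crop pixel (213,170) and top crop (583,175), about 1.5 mm toward tool -x. I'll allow for that and go to the left bore.

```bash
python3 -c "
from plan import *
o=.0015*FACE[:,0]
rows((bore(1,.08)+o-[.05,0,-.03],FACE),(bore(1,.08)+o,FACE))"
```

```text
at [0.4509 0.1503 0.2186] t 12.7 F [-0.1 -0.6 -1.4] open 0.279 gf 30.0
[-0.144, -0.496, 0.058, -0.001, -0.002, 0.001]
[-0.25, -0.509, 0.266, -0.001, -0.002, 0.001]
```

>>> send_rows:
  moves:
    - [-0.05,-0.12,0.02,0,0,0]
    - [-0.1,-0.25,0.04,0,0,0]
    - [-0.144,-0.38,0.058,0,0,0]
    - [-0.144,-0.496,0.058,0,0,0]
    - [-0.2,-0.509,0.16,0,0,0]
    - [-0.25,-0.509,0.266,0,0,0]
    - [-0.25,-0.509,0.266,0,0,0]
    - [-0.25,-0.509,0.266,0,0,0]
    - [-0.25,-0.509,0.266,0,0,0]

```text
time_s: 13.6
position: [0.5452, 0.0296, 0.1954]
tcp_rot: [[-0.846, -0.069, 0.529], [-0.06, 0.998, 0.033], [-0.53, -0.004, -0.848]]
force: [0.0, -0.8, -0.4]
opening: 0.28
grasp_force: 30.0
```

```bash
python3 -c "
from plan import *
o=.0015*FACE[:,0]
rows((bore(1,.02)+o,FACE),(bore(1,.002)+o,FACE))"
```

```text
at [0.5452 0.0296 0.1954] t 13.6 F [ 0.  -0.8 -0.4] open 0.28 gf 30.0
[-0.01, -0.002, 0.243, 0.0, -0.003, 0.001]
[-0.011, -0.002, 0.315, 0.0, -0.003, 0.001]
```

>>> send_rows:
  moves:
    - [-0.01,-0.002,0.08,0,-0.003,0]
    - [-0.01,-0.002,0.16,0,-0.003,0]
    - [-0.01,-0.002,0.22,0,-0.003,0]
    - [-0.01,-0.002,0.243,0,-0.003,0]
    - [-0.01,-0.002,0.243,0,-0.003,0]
    - [-0.01,-0.002,0.243,0,-0.003,0]

```text
time_s: 14.2
position: [0.5829, 0.0319, 0.1507]
tcp_rot: [[-0.847, -0.067, 0.527], [-0.061, 0.998, 0.03], [-0.527, -0.007, -0.85]]
force: [0.3, -0.3, -0.8]
opening: 0.278
grasp_force: 30.0
```

```bash
python3 -c "
from plan import *
o=.0015*FACE[:,0]
rows((bore(1,.004)+o,FACE),(bore(1,.002)+o,FACE))"
```

```text
at [0.5829 0.0319 0.1507] t 14.2 F [ 0.3 -0.3 -0.8] open 0.278 gf 30.0
[0.022, -0.001, 0.075, -0.002, -0.005, 0.001]
[0.022, -0.001, 0.083, -0.002, -0.005, 0.001]
```

>>> send_rows:
  moves:
    - [0,0,0,0,0,0]
    - [0,0,0,0,0,0]
    - [0,0,0,0,0,0]

```text
time_s: 14.5
position: [0.5831, 0.0315, 0.1506]
tcp_rot: [[-0.847, -0.066, 0.527], [-0.059, 0.998, 0.029], [-0.528, -0.006, -0.849]]
force: [1.1, -0.4, -0.8]
opening: 0.281
grasp_force: 30.0
```

```bash
python3 -c "
from plan import *
o=.0015*FACE[:,0]
rows((bore(1,.02)+o,FACE),(bore(1,.002)+o,FACE))"
```

```text
at [0.5831 0.0315 0.1506] t 14.5 F [ 1.1 -0.4 -0.8] open 0.281 gf 30.0
[0.023, 0.0, 0.01, -0.003, -0.005, -0.0]
[0.023, 0.0, 0.082, -0.003, -0.005, -0.0]
```

>>> send_rows:
  moves:
    - [0.023,0,0,-0.003,-0.005,0]
    - [0.023,0,0.03,-0.003,-0.005,0]
    - [0.023,0,0.045,-0.003,-0.005,0]
    - [0.023,0,0.045,-0.003,-0.005,0]
    - [0.023,0,0.045,-0.003,-0.005,0]
    - [0.023,0,0.045,-0.003,-0.005,0]

```text
time_s: 15.1
position: [0.588, 0.0335, 0.1438]
tcp_rot: [[-0.85, -0.065, 0.522], [-0.058, 0.998, 0.031], [-0.523, -0.004, -0.852]]
force: [0.1, -0.2, -1.3]
opening: 0.277
grasp_force: 30.0
```

```bash
python3 -c "
from plan import *
o=.0015*FACE[:,0]
rows((bore(1,.004)+o,FACE),(bore(1,.002)+o,FACE))"
```

```text
at [0.588  0.0335 0.1438] t 15.1 F [ 0.1 -0.2 -1.3] open 0.277 gf 30.0
[0.025, -0.007, 0.041, -0.001, -0.008, -0.001]
[0.025, -0.007, 0.049, -0.001, -0.008, -0.001]
```

```bash
python3 -c "
from plan import *
s=readout.read_state();print(s['joint_positions'].round(1),s['qvel'].round(2),s['tau'].round(1),s['moment'].round(2))"
```

```text
[ -11.8   28.7  116.2   60.4    9.1 -163.5] [-0.01 -0.26  0.11  0.02 -0.07  0.04] [ -0.  -34.5  -9.4   0.3  -0.6  -0. ] [0.02 0.39 0.03]
```

Joint 6 is at its limit (-163.5°), so I'll back off and use the equivalent half-turned grasp.

>>> send_rows:
  moves:
    - [0,0,-0.1,0,0,0]
    - [0,0,-0.25,0,0,0]
    - [0,0,-0.4,0,0,0]
    - [0,0,-0.4,0,0,0]
    - [0,0,-0.4,0,0,0]

```text
time_s: 15.6
position: [0.536, 0.0303, 0.23]
tcp_rot: [[-0.849, -0.065, 0.525], [-0.058, 0.998, 0.03], [-0.525, -0.005, -0.851]]
force: [0.5, 0.2, -0.9]
opening: 0.279
grasp_force: 30.0
```

>>> send_rows:
  moves:
    - [0,0,0,0,0,0.09]
    - [0,0,0,0,0,0.18]
    - [0,0,0,0,0,0.27]
    - [0,0,0,0,0,0.36]
    - [0,0,0,0,0,0.45]
    - [0,0,0,0,0,0.54]
    - [0,0,0,0,0,0.63]
    - [0,0,0,0,0,0.72]
    - [0,0,0,0,0,0.81]
    - [0,0,0,0,0,0.9]
    - [0,0,0,0,0,1]
    - [0,0,0,0,0,1]

```text
time_s: 16.8
position: [0.5359, 0.0304, 0.2274]
tcp_rot: [[-0.065, 0.851, 0.52], [0.998, 0.057, 0.032], [-0.003, 0.521, -0.853]]
force: [0.2, 0.1, -0.7]
opening: 0.279
grasp_force: 30.0
```

```bash
python3 -c "
from plan import *
s=readout.read_state();print(s['joint_positions'].round(1))
F2=FACE*[-1,-1,1]
o=.0015*F2[:,0]
rows((bore(1,.08)+o,F2))"
```

```text
[-13.9  15.4 118.2  29.6  18.4 -43.7]
at [0.5359 0.0304 0.2274] t 16.8 F [ 0.2  0.1 -0.7] open 0.279 gf 30.0
[-0.007, -0.014, 0.131, -0.007, 0.008, 0.998]
```

>>> send_rows:
  moves:
    - [0,0,0,0,0,0.09]
    - [0,0,0,0,0,0.18]
    - [0,0,0,0,0,0.27]
    - [0,0,0,0,0,0.36]
    - [0,0,0,0,0,0.45]
    - [0,0,0,0,0,0.54]
    - [0,0,0,0,0,0.63]
    - [0,0,0,0,0,0.72]
    - [0,0,0,0,0,0.81]
    - [0,0,0,0,0,0.9]
    - [-0.007,-0.014,0,-0.007,0.008,1]
    - [-0.007,-0.014,0,-0.007,0.008,1]

```text
time_s: 18.0
position: [0.5322, 0.0285, 0.2257]
tcp_rot: [[0.844, 0.067, 0.533], [0.058, -0.998, 0.033], [0.534, 0.003, -0.846]]
force: [0.8, 0.5, -0.6]
opening: 0.274
grasp_force: 30.0
```

>>> send_rows:
  moves:
    - [0,0,0.1,0,0,0]
    - [0,0,0.2,0,0,0]
    - [0,0,0.3,0,0,0]
    - [0,0,0.3,0,0,0]
    - [0,0,0.3,0,0,0]
    - [0,0,0.3,0,0,0]

```text
time_s: 18.6
position: [0.5728, 0.031, 0.1645]
tcp_rot: [[0.842, 0.068, 0.535], [0.059, -0.998, 0.033], [0.536, 0.004, -0.844]]
force: [-0.9, 0.2, -0.6]
opening: 0.279
grasp_force: 30.0
```

```bash
echo 'F2=FACE*[-1,-1,1]
o2=.0015*F2[:,0]' >> plan.py; python3 -c "
from plan import *
s=readout.read_state();print(s['joint_positions'].round(1))
rows((bore(1,.02)+o2,F2),(bore(1,.002)+o2,F2))"
```

```text
[-12.8  25.5 118.   59.5  10.1  16.6]
at [0.5728 0.031  0.1645] t 18.6 F [-0.9  0.2 -0.6] open 0.279 gf 30.0
[-0.006, 0.0, 0.079, 0.001, -0.002, 0.0]
[-0.007, 0.0, 0.151, 0.001, -0.002, 0.0]
```

>>> send_rows:
  moves:
    - [-0.006,0,0.05,0,0,0]
    - [-0.006,0,0.1,0,0,0]
    - [-0.006,0,0.12,0,0,0]
    - [-0.006,0,0.12,0,0,0]
    - [-0.006,0,0.12,0,0,0]
    - [-0.006,0,0.12,0,0,0]

```text
time_s: 19.2
position: [0.5878, 0.0317, 0.1388]
tcp_rot: [[0.841, 0.066, 0.536], [0.058, -0.998, 0.032], [0.537, 0.004, -0.843]]
force: [0.6, -0.4, -0.8]
opening: 0.282
grasp_force: 30.0
```

```bash
python3 -c "
from plan import *
s=readout.read_state();print(s['joint_positions'].round(1))
rows((bore(1,.004)+o2,F2),(bore(1,.002)+o2,F2))"
```

```text
[-12.2  29.5 117.1  77.2   8.6  -0.7]
at [0.5878 0.0317 0.1388] t 19.2 F [ 0.6 -0.4 -0.8] open 0.282 gf 30.0
[-0.002, -0.0, 0.024, 0.001, -0.002, -0.001]
[-0.002, -0.0, 0.032, 0.001, -0.002, -0.001]
```

>>> send_rows:
  moves:
    - [-0.002,0,0.015,0,0,0]
    - [-0.002,0,0.03,0,0,0]
    - [-0.002,0,0.03,0,0,0]
    - [-0.002,0,0.03,0,0,0]
    - [-0.002,0,0.03,0,0,0]

```text
time_s: 19.7
position: [0.5914, 0.032, 0.1316]
tcp_rot: [[0.842, 0.066, 0.536], [0.057, -0.998, 0.033], [0.537, 0.003, -0.844]]
force: [0.1, 0.0, -0.8]
opening: 0.276
grasp_force: 30.0
```

```bash
python3 -c "
from plan import *
rows((bore(1,.002)+o2,F2))"
```

```text
at [0.5914 0.032  0.1316] t 19.7 F [ 0.1  0.  -0.8] open 0.276 gf 30.0
[0.001, -0.0, 0.0, 0.001, -0.002, -0.001]
```

>>> send_rows:
  moves:
    - [0,0,0,0,0,0]
    - [0,0,0,0,0,0]
    - [0,0,0,0,0,0]
    - [0,0,0,0,0,0]
    - [0,0,0,0,0,0]
    - [0,0,-0.1,0,0,0]
    - [0,0,-0.2,0,0,0]
    - [0,0,-0.2,0,0,0]
    - [0,0,-0.2,0,0,0]
  grip: 0.45

```text
time_s: 20.6
position: [0.565, 0.0302, 0.1742]
tcp_rot: [[0.841, 0.066, 0.537], [0.057, -0.998, 0.032], [0.538, 0.004, -0.843]]
force: [0.1, 0.2, 0.4]
opening: 0.452
grasp_force: 0.0
```

```bash
python3 - <<'E'
from plan import *; from rig import viewer
p,z=viewer.capture("scene");i=viewer.camera_info("scene")
x0,y0=232,165; a=cv2.resize(p[y0:y0+65,x0:x0+65],None,fx=9,fy=9,interpolation=2)[:,:,::-1].copy()
u=((proj(i,[bore(1,.002)])[0]-[x0,y0]+.5)*9-.5).astype(int); print(u); cv2.drawMarker(a,u.tolist(),(0,0,255),0,10,1)
cv2.imwrite("pics/r1.png",a); rows((bore(1,.03),F2))
E
```

```text
[261 234]
at [0.5651 0.0302 0.1736] t 20.65 F [-0.6 -0.   0.1] open 0.449 gf 0.0
[-0.006, -0.001, 0.087, 0.001, -0.002, -0.001]
```

View pics/r1.png

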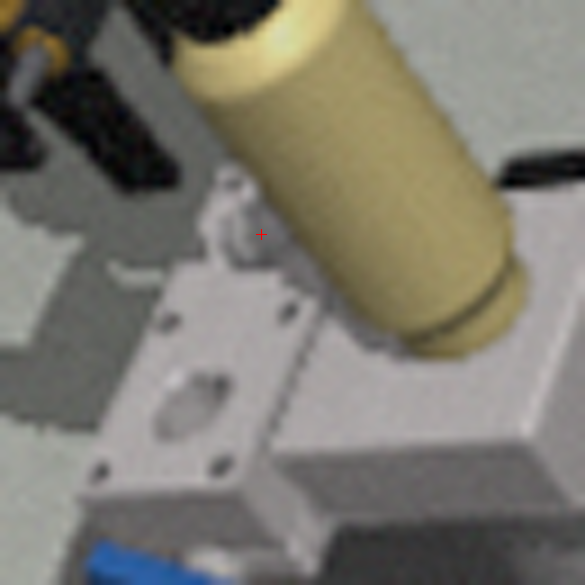

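The ball is in the left bore at crop pixel (245,232), near the expected (261,234). I'll shut the fingers and press along the bore.

>>> send_rows:
  moves:
    - [-0.006,0,0,0,0,0]
    - [-0.006,0,0,0,0,0]
    - [-0.006,0,0.04,0,0,0]
    - [-0.006,0,0.08,0,0,0]
    - [-0.006,0,0.1,0,0,0]
    - [-0.006,0,0.1,0,0,0]
    - [-0.006,0,0.1,0,0,0]
    - [-0.006,0,0.1,0,0,0]
  grip: 0

```text
time_s: 21.45
position: [0.5767, 0.0311, 0.1515]
tcp_rot: [[0.842, 0.066, 0.535], [0.057, -0.998, 0.033], [0.536, 0.003, -0.844]]
force: [0.8, -0.2, -0.5]
opening: 0.005
grasp_force: 0.0
```

```bash
python3 -c "
from plan import *
rows((bore(1,.015),F2),(bore(1,.003),F2))"
```

```text
at [0.5767 0.0311 0.1515] t 21.45 F [ 0.8 -0.2 -0.5] open 0.005 gf 0.0
[0.002, -0.0, 0.047, 0.001, -0.001, -0.001]
[0.002, -0.0, 0.095, 0.001, -0.001, -0.001]
```

Press in steps, watching the force.

>>> send_rows:
  moves:
    - [0.002,0,0.02,0,0,0]
    - [0.002,0,0.04,0,0,0]
    - [0.002,0,0.05,0,0,0]
    - [0.002,0,0.056,0,0,0]
    - [0.002,0,0.062,0,0,0]
    - [0.002,0,0.062,0,0,0]

```text
time_s: 22.05
position: [0.5855, 0.0316, 0.139]
tcp_rot: [[0.842, 0.066, 0.536], [0.057, -0.998, 0.033], [0.537, 0.003, -0.844]]
force: [-1.0, -0.1, 1.4]
opening: 0.008
grasp_force: 1.0
```

>>> send_rows:
  moves:
    - [0,0,0.006,0,0,0]
    - [0,0,0.012,0,0,0]
    - [0,0,0.018,0,0,0]
    - [0,0,0.018,0,0,0]

```text
time_s: 22.45
position: [0.588, 0.0317, 0.1352]
tcp_rot: [[0.842, 0.066, 0.536], [0.057, -0.998, 0.033], [0.537, 0.003, -0.844]]
force: [-0.4, -0.1, 0.1]
opening: 0.004
grasp_force: 0.2
```

```bash
python3 -c "
from plan import *
rows((bore(1,.003),F2))"
```

```text
at [0.588  0.0317 0.1352] t 22.45 F [-0.4 -0.1  0.1] open 0.004 gf 0.2
[-0.001, -0.0, 0.016, 0.001, -0.002, -0.001]
```

>>> send_rows:
  moves:
    - [0,0,0.006,0,0,0]
    - [0,0,0.012,0,0,0]
    - [0,0,0.016,0,0,0]
    - [0,0,0.016,0,0,0]

```text
time_s: 22.85
position: [0.5904, 0.0318, 0.1313]
tcp_rot: [[0.842, 0.066, 0.535], [0.057, -0.998, 0.033], [0.536, 0.003, -0.844]]
force: [-0.8, 0.3, 1.2]
opening: 0.006
grasp_force: 0.3
```

>>> send_rows:
  moves:
    - [0,0,0.004,0,0,0]
    - [0,0,0.008,0,0,0]
    - [0,0,0.008,0,0,0]

```text
time_s: 23.15
position: [0.5907, 0.0319, 0.1307]
tcp_rot: [[0.842, 0.066, 0.536], [0.057, -0.998, 0.032], [0.537, 0.004, -0.844]]
force: [-6.2, -0.6, 11.2]
opening: 0.005
grasp_force: 6.6
```

```bash
python3 -c "
from plan import *
rows((bore(1,.003),F2))"
```

```text
at [0.5907 0.0319 0.1307] t 23.15 F [-6.2 -0.6 11.2] open 0.005 gf 6.6
[-0.001, -0.0, -0.005, 0.001, -0.002, -0.001]
```

>>> send_rows:
  moves:
    - [0,0,0.004,0,0,0]
    - [0,0,0.008,0,0,0]
    - [0,0,0.008,0,0,0]

```text
time_s: 23.45
position: [0.5909, 0.032, 0.1303]
tcp_rot: [[0.841, 0.065, 0.537], [0.057, -0.998, 0.032], [0.538, 0.004, -0.843]]
force: [-14.5, -1.8, 24.0]
opening: 0.004
grasp_force: 14.0
```

>>> send_rows:
  moves:
    - [0,0,-0.1,0,0,0]
    - [0,0,-0.25,0,0,0]
    - [0,0,-0.4,0,0,0]
    - [0,0,-0.55,0,0,0]
    - [0,0,-0.55,0,0,0]
    - [0,0,-0.55,0,0,0]

```text
time_s: 24.05
position: [0.5183, 0.0275, 0.2461]
tcp_rot: [[0.84, 0.066, 0.538], [0.058, -0.998, 0.032], [0.539, 0.005, -0.842]]
force: [-0.2, 0.7, -0.5]
opening: 0.008
grasp_force: 0.0
```

```bash
python3 - <<'E'
from plan import *; from rig import viewer; import pickle
d0=pickle.load(open("d0.pkl","rb")); d={}
for n in("scene","top"):
    p,z=viewer.capture(n); i=viewer.camera_info(n); d[n]=(p,z,i); P=cloud(z,i); P0=cloud(d0[n][1],i)
    for s in(1,-1):
        for h in (.003,):
            u,v=proj(i,[bore(s,h)])[0].round().astype(int)
            f=lambda Q:((Q[v-1:v+2,u-1:u+2]-c0)@nf*1e3).round(1).tolist()
            print(n,s,(u,v),"h now",f(P),"h0",f(P0),"rgb",p[v,u],d0[n][0][v,u])
pickle.dump(d,open("d2.pkl","wb"))
rows((bore(1,.15),F2))
E
```

```text
scene 1 (np.int64(260), np.int64(190)) h now [[-1.1, -2.8, 1.2], [2.7, 2.8, 2.3], [5.0, 3.4, 1.0]] h0 [[-0.8, -5.2, -3.4], [-2.9, -4.7, -8.1], [-5.5, -8.1, -12.2]] rgb [114 114 115] [111 111 110]
scene -1 (np.int64(252), np.int64(209)) h now [[-3.3, -5.6, -7.8], [-5.2, -10.0, -12.4], [-7.7, -10.4, -14.1]] h0 [[-5.0, -4.1, -7.9], [-6.7, -7.9, -10.7], [-7.8, -11.7, -12.7]] rgb [139 136 135] [133 130 131]
top 1 (np.int64(238), np.int64(192)) h now [[-3.1, 0.9, 1.0], [2.8, 2.2, -3.2], [-2.1, -2.6, -0.6]] h0 [[-21.9, -22.6, -24.4], [-20.3, -23.0, -17.7], [-12.7, -13.9, -14.9]] rgb [133 132 135] [140 137 139]
top -1 (np.int64(259), np.int64(191)) h now [[-22.9, -27.8, -23.0], [-23.5, -18.9, -18.9], [-15.1, -12.0, -14.0]] h0 [[-28.1, -24.7, -22.8], [-23.7, -24.7, -20.4], [-13.4, -13.1, -12.8]] rgb [176 171 174] [162 158 161]
at [0.5188 0.0275 0.2441] t 24.15 F [ 0.3 -0.7  0.1] open 0.008 gf 0.0
[0.001, 0.0, -0.056, 0.001, -0.002, -0.001]
```

Ball 1 is home: depth puts the surface at the left bore about 3 mm proud of the face, against about -23 mm before. Now ball 2.

```bash
python3 -c "
from plan import *
D=DOWN(-91.5); rows(([.45,.15,.24],D))"
```

```text
at [0.5188 0.0275 0.2441] t 24.15 F [ 0.3 -0.7  0.1] open 0.008 gf 0.0
[-0.213, -0.507, -0.117, -0.015, -0.36, 0.057]
```

>>> send_rows:
  moves:
    - [-0.1,-0.05,-0.06,0,0,0]
    - [-0.2,-0.15,-0.117,0,0,0]
    - [-0.213,-0.3,-0.117,0,-0.08,0]
    - [-0.213,-0.4,-0.117,0,-0.16,0.02]
    - [-0.213,-0.507,-0.117,-0.01,-0.24,0.04]
    - [-0.213,-0.507,-0.117,-0.015,-0.32,0.057]
    - [-0.213,-0.507,-0.117,-0.015,-0.36,0.057]
    - [-0.213,-0.507,-0.117,-0.015,-0.36,0.057]
    - [-0.213,-0.507,-0.117,-0.015,-0.36,0.057]
    - [-0.213,-0.507,-0.117,-0.015,-0.36,0.057]
  grip: 0.7

```text
time_s: 25.15
position: [0.4491, 0.1502, 0.2381]
tcp_rot: [[1.0, -0.025, -0.003], [-0.025, -1.0, -0.0], [-0.003, 0.0, -1.0]]
force: [-1.1, -1.3, -0.5]
opening: 0.689
grasp_force: 0.0
```

```bash
python3 -c "
from plan import *
s=readout.read_state();print(s['joint_positions'].round(1))
D=DOWN(-91.5); rows(([.4762,.2803,.14],D),([.4762,.2803,.04],D))"
```

```text
[  4.9  17.4 102.    0.   60.8  96.4]
at [0.4491 0.1502 0.2381] t 25.15 F [-1.1 -1.3 -0.5] open 0.689 gf 0.0
[0.097, -0.523, 0.392, 0.0, 0.002, 0.001]
[0.098, -0.523, 0.792, 0.0, 0.002, 0.001]
```

>>> send_rows:
  moves:
    - [0.05,-0.15,0.1,0,0,0]
    - [0.097,-0.3,0.2,0,0,0]
    - [0.097,-0.45,0.3,0,0,0]
    - [0.097,-0.523,0.392,0,0,0]
    - [0.097,-0.523,0.5,0,0,0]
    - [0.097,-0.523,0.65,0,0,0]
    - [0.097,-0.523,0.76,0,0,0]
    - [0.097,-0.523,0.79,0,0,0]
    - [0.097,-0.523,0.79,0,0,0]
    - [0.097,-0.523,0.79,0,0,0]
    - [0.097,-0.523,0.79,0,0,0]

```text
time_s: 26.25
position: [0.4785, 0.2802, 0.044]
tcp_rot: [[1.0, -0.026, 0.003], [-0.026, -1.0, 0.0], [0.003, -0.0, -1.0]]
force: [-0.1, 0.1, -0.1]
opening: 0.7
grasp_force: 0.0
```

```bash
python3 -c "
from plan import *
D=DOWN(-91.5); rows(([.4762,.2803,.0115],D))"
```

```text
at [0.4785 0.2802 0.044 ] t 26.25 F [-0.1  0.1 -0.1] open 0.7 gf 0.0
[-0.009, -0.0, 0.13, -0.0, -0.002, 0.0]
```

>>> send_rows:
  moves:
    - [-0.009,0,0.05,0,0,0]
    - [-0.009,0,0.1,0,0,0]
    - [-0.009,0,0.128,0,0,0]
    - [-0.009,0,0.128,0,0,0]
    - [-0.009,0,0.128,0,0,0]
    - [-0.009,0,0.128,0,0,0]

```text
time_s: 26.85
position: [0.4754, 0.28, 0.0104]
tcp_rot: [[1.0, -0.026, 0.001], [-0.026, -1.0, -0.001], [0.001, 0.001, -1.0]]
force: [-0.4, 0.3, 0.2]
opening: 0.704
grasp_force: 0.0
```

```bash
python3 -c "
from plan import *
D=DOWN(-91.5); rows(([.4762,.2803,.0112],D))"
```

```text
at [0.4754 0.28   0.0104] t 26.85 F [-0.4  0.3  0.2] open 0.704 gf 0.0
[0.003, -0.001, -0.003, 0.0, -0.0, 0.0]
```

>>> send_rows:
  moves:
    - [0.003,0,-0.003,0,0,0]
    - [0.003,0,-0.003,0,0,0]
    - [0.003,0,-0.003,0,0,0]
    - [0.003,0,-0.003,0,0,0]
    - [0.003,0,-0.003,0,0,0]
    - [0.003,0,-0.003,0,0,0]
    - [0.003,0,-0.003,0,0,0]
  grip: 0.1

```text
time_s: 27.55
position: [0.476, 0.28, 0.0112]
tcp_rot: [[1.0, -0.025, 0.0], [-0.025, -1.0, -0.001], [0.0, 0.001, -1.0]]
force: [-0.5, 1.2, 0.1]
opening: 0.281
grasp_force: 30.0
```

>>> send_rows:
  moves:
    - [0,0,-0.05,0,0,0]
    - [0,0,-0.15,0,0,0]
    - [0,0,-0.3,0,0,0]
    - [0,0,-0.45,0,0,0]
    - [0,0,-0.6,0,0,0]
    - [0,0,-0.8,0,0,0]
    - [0,0,-0.9,0,0,0]
    - [0,0,-0.9,0,0,0]
    - [0,0,-0.9,0,0,0]

```text
time_s: 28.45
position: [0.4754, 0.2799, 0.2367]
tcp_rot: [[1.0, -0.025, 0.001], [-0.025, -1.0, -0.001], [0.001, 0.001, -1.0]]
force: [-0.2, 0.4, -1.5]
opening: 0.281
grasp_force: 30.0
```

```bash
python3 -c "
from plan import *
rows(([.45,.15,.25],F2))"
```

```text
at [0.4754 0.2799 0.2367] t 28.45 F [-0.2  0.4 -1.5] open 0.281 gf 30.0
[-0.088, 0.522, -0.053, 0.015, 0.358, -0.058]
```

>>> send_rows:
  moves:
    - [-0.05,0.1,-0.02,0,0.08,0]
    - [-0.088,0.2,-0.053,0,0.16,-0.02]
    - [-0.088,0.3,-0.053,0.01,0.24,-0.04]
    - [-0.088,0.4,-0.053,0.015,0.32,-0.058]
    - [-0.088,0.522,-0.053,0.015,0.358,-0.058]
    - [-0.088,0.522,-0.053,0.015,0.358,-0.058]
    - [-0.088,0.522,-0.053,0.015,0.358,-0.058]
    - [-0.088,0.522,-0.053,0.015,0.358,-0.058]

```text
time_s: 29.25
position: [0.4513, 0.1506, 0.2492]
tcp_rot: [[0.844, 0.068, 0.532], [0.059, -0.998, 0.033], [0.533, 0.003, -0.846]]
force: [0.5, 0.1, -1.3]
opening: 0.278
grasp_force: 30.0
```

```bash
python3 -c "
from plan import *
s=readout.read_state();print(s['joint_positions'].round(1),bore(-1,.12))
rows((bore(-1,.12)-.02*xf,F2))"
```

```text
[  5.7   8.6 123.6  -4.3  15.6  95.6] [ 0.53213678 -0.03987687  0.23084509]
at [0.4513 0.1506 0.2492] t 29.25 F [ 0.5  0.1 -1.3] open 0.278 gf 30.0
[0.109, 0.782, 0.209, 0.0, 0.001, -0.0]
```

>>> send_rows:
  moves:
    - [0,0.1,0.05,0,0,0]
    - [0,0.2,0.1,0,0,0]
    - [0,0.3,0.15,0,0,0]
    - [0.02,0.4,0.209,0,0,0]
    - [0.05,0.5,0.209,0,0,0]
    - [0.08,0.6,0.209,0,0,0]
    - [0.109,0.7,0.209,0,0,0]
    - [0.109,0.782,0.209,0,0,0]
    - [0.109,0.782,0.209,0,0,0]
    - [0.109,0.782,0.209,0,0,0]
    - [0.109,0.782,0.209,0,0,0]
    - [0.109,0.782,0.209,0,0,0]

```text
time_s: 30.45
position: [0.5142, -0.0399, 0.2203]
tcp_rot: [[0.844, 0.07, 0.532], [0.06, -0.998, 0.035], [0.533, 0.003, -0.846]]
force: [-0.2, -0.1, -0.7]
opening: 0.279
grasp_force: 30.0
```

```bash
python3 - <<'E'
from plan import *; from rig import viewer
s=readout.read_state();print(s['joint_positions'].round(1)); P,R=s['position'],s['tcp_rot']; X=P-.0065*R[:,2]
ims=[]
for n in("scene","top"):
    p,z=viewer.capture(n); i=viewer.camera_info(n); u,v=proj(i,[X])[0]; x0,y0=int(u)-16,int(v)-14
    a=cv2.resize(p[y0:y0+28,x0:x0+32],None,fx=12,fy=12,interpolation=2)[:,:,::-1].copy()
    f=lambda Y:tuple(((proj(i,[Y])[0]-[x0,y0]+.5)*12-.5).round().astype(int).tolist())
    cv2.drawMarker(a,f(X),(0,0,255),0,12,1); cv2.line(a,f(P-.0095*R[:,0]),f(P+.0095*R[:,0]),(0,255,0),1); ims.append(a)
cv2.imwrite("pics/g3.png",np.hstack(ims))
rows((bore(-1,.05)+.5*o2,F2),(bore(-1,.02)+.5*o2,F2))
E
```

```text
[-26.4  15.  121.7  47.6  21.2  18. ]
at [ 0.5143 -0.0403  0.2205] t 30.55 F [-0.  -0.1 -1.4] open 0.277 gf 30.0
[0.086, 0.003, 0.283, -0.0, 0.001, 0.001]
[0.086, 0.003, 0.403, -0.0, 0.001, 0.001]
```

>>> send_rows:
  moves:
    - [0.083,0.003,0.05,0,0,0]
    - [0.083,0.003,0.15,0,0,0]
    - [0.083,0.003,0.25,0,0,0]
    - [0.083,0.003,0.35,0,0,0]
    - [0.083,0.003,0.4,0,0,0]
    - [0.083,0.003,0.4,0,0,0]
    - [0.083,0.003,0.4,0,0,0]
    - [0.083,0.003,0.4,0,0,0]
    - [0.083,0.003,0.4,0,0,0]

```text
time_s: 31.45
position: [0.5853, -0.0378, 0.148]
tcp_rot: [[0.843, 0.067, 0.534], [0.059, -0.998, 0.033], [0.535, 0.004, -0.845]]
force: [-0.4, -0.7, -0.9]
opening: 0.278
grasp_force: 30.0
```

```bash
python3 -c "
from plan import *
s=readout.read_state();print(s['joint_positions'].round(1))
rows((bore(-1,.008),F2),(bore(-1,.002),F2))"
```

```text
[-21.6  28.2 116.6  68.4  14.1   0.2]
at [ 0.5853 -0.0378  0.148 ] t 31.45 F [-0.4 -0.7 -0.9] open 0.278 gf 30.0
[-0.003, -0.005, 0.054, 0.001, -0.0, -0.0]
[-0.003, -0.005, 0.078, 0.001, -0.0, -0.0]
```

>>> send_rows:
  moves:
    - [-0.003,-0.005,0.03,0,0,0]
    - [-0.003,-0.005,0.05,0,0,0]
    - [-0.003,-0.005,0.065,0,0,0]
    - [-0.003,-0.005,0.076,0,0,0]
    - [-0.003,-0.005,0.076,0,0,0]
    - [-0.003,-0.005,0.076,0,0,0]

```text
time_s: 32.05
position: [0.5948, -0.036, 0.1307]
tcp_rot: [[0.844, 0.067, 0.533], [0.059, -0.998, 0.033], [0.534, 0.004, -0.846]]
force: [-0.4, -0.5, -1.3]
opening: 0.274
grasp_force: 30.0
```

```bash
python3 -c "
from plan import *
rows((bore(-1,.002),F2))"
```

```text
at [ 0.5948 -0.036   0.1307] t 32.05 F [-0.4 -0.5 -1.3] open 0.274 gf 30.0
[0.002, -0.0, -0.001, 0.001, 0.0, -0.0]
```

Release, back off, shut the fingers, and check the depth at the bore.

>>> send_rows:
  moves:
    - [0,0,0,0,0,0]
    - [0,0,0,0,0,0]
    - [0,0,0,0,0,0]
    - [0,0,0,0,0,0]
    - [0,0,0,0,0,0]
    - [0,0,-0.1,0,0,0]
    - [0,0,-0.2,0,0,0]
    - [0,0,-0.2,0,0,0]
    - [0,0,-0.2,0,0,0]
  grip: 0.45

```text
time_s: 32.95
position: [0.5684, -0.0378, 0.1733]
tcp_rot: [[0.843, 0.067, 0.534], [0.059, -0.998, 0.032], [0.535, 0.004, -0.845]]
force: [0.5, 0.1, 0.4]
opening: 0.451
grasp_force: 0.0
```

>>> send_rows:
  moves:
    - [0,0,0,0,0,0]
    - [0,0,0,0,0,0]
    - [0,0,0,0,0,0]
    - [0,0,0,0,0,0]
    - [0,0,0,0,0,0]
  grip: 0

```text
time_s: 33.45
position: [0.5681, -0.0375, 0.1725]
tcp_rot: [[0.844, 0.067, 0.532], [0.059, -0.998, 0.033], [0.533, 0.003, -0.846]]
force: [0.3, -0.0, -0.5]
opening: 0.082
grasp_force: 0.0
```

```bash
python3 - <<'E'
from plan import *; from rig import viewer
p,z=viewer.capture("scene"); i=viewer.camera_info("scene"); P=cloud(z,i)
for h in(.003,.012):
    u,v=proj(i,[bore(-1,h)])[0].round().astype(int); print((u,v),((P[v-1:v+2,u-1:u+2]-c0)@nf*1e3).round(1).tolist())
rows((bore(-1,.02),F2))
E
```

```text
(np.int64(252), np.int64(209)) [[11.6, 9.4, 8.8], [8.4, 7.9, 5.5], [7.9, 5.8, 5.4]]
(np.int64(250), np.int64(207)) [[13.7, 13.8, 12.9], [12.5, 11.8, 11.5], [8.6, 11.4, 11.6]]
at [ 0.5681 -0.0375  0.1726] t 33.5 F [ 0.7 -0.1 -0.4] open 0.051 gf 0.0
[0.003, 0.0, 0.126, 0.0, 0.001, -0.0]
```

>>> send_rows:
  moves:
    - [0.003,0,0.05,0,0,0]
    - [0.003,0,0.1,0,0,0]
    - [0.003,0,0.13,0,0,0]
    - [0.003,0,0.145,0,0,0]
    - [0.003,0,0.155,0,0,0]
    - [0.003,0,0.165,0,0,0]
    - [0.003,0,0.175,0,0,0]
    - [0.003,0,0.185,0,0,0]
    - [0.003,0,0.19,0,0,0]
    - [0.003,0,0.19,0,0,0]

```text
time_s: 34.5
position: [0.5941, -0.036, 0.1333]
tcp_rot: [[0.844, 0.067, 0.533], [0.059, -0.998, 0.033], [0.534, 0.004, -0.846]]
force: [0.3, -0.3, 0.7]
opening: 0.005
grasp_force: 0.0
```

>>> send_rows:
  moves:
    - [0,0,0.006,0,0,0]
    - [0,0,0.012,0,0,0]
    - [0,0,0.016,0,0,0]
    - [0,0,0.016,0,0,0]

```text
time_s: 34.9
position: [0.5957, -0.0359, 0.1309]
tcp_rot: [[0.843, 0.067, 0.534], [0.059, -0.998, 0.032], [0.535, 0.004, -0.845]]
force: [-8.4, -0.2, 14.0]
opening: 0.008
grasp_force: 8.2
```

```bash
python3 -c "
from plan import *
rows((bore(-1,.003),F2))"
```

```text
at [ 0.5957 -0.0359  0.1309] t 34.9 F [-8.4 -0.2 14. ] open 0.008 gf 8.2
[-0.002, -0.0, -0.006, 0.001, -0.0, -0.0]
```

>>> send_rows:
  moves:
    - [0,0,0.006,0,0,0]
    - [0,0,0.006,0,0,0]

```text
time_s: 35.1
position: [0.5959, -0.0359, 0.1306]
tcp_rot: [[0.843, 0.066, 0.535], [0.059, -0.998, 0.032], [0.535, 0.005, -0.845]]
force: [-14.4, -1.2, 23.8]
opening: 0.007
grasp_force: 14.0
```

>>> send_rows:
  moves:
    - [0,0,-0.1,0,0,0]
    - [0,0,-0.25,0,0,0]
    - [0,0,-0.4,0,0,0]
    - [0,0,-0.6,0,0,0]
    - [0,0,-0.7,0,0,0]
    - [0,0,-0.7,0,0,0]
    - [0,0,-0.7,0,0,0]
    - [0,0,-0.7,0,0,0]
    - [0,0,-0.7,0,0,0]

```text
time_s: 36.0
position: [0.5037, -0.0413, 0.2748]
tcp_rot: [[0.845, 0.068, 0.53], [0.058, -0.998, 0.034], [0.531, 0.002, -0.847]]
force: [0.2, 0.2, -1.0]
opening: 0.004
grasp_force: 0.0
```

```bash
python3 - <<'E'
from plan import *; from rig import viewer
pics={}
for n in("scene","top"):
    p,z=viewer.capture(n); i=viewer.camera_info(n); P=cloud(z,i); pics[n]=p
    for s in(1,-1):
        u,v=proj(i,[bore(s,.003)])[0].round().astype(int); print(n,s,((P[v-1:v+2,u-1:u+2]-c0)@nf*1e3).round(1).tolist())
a=cv2.resize(pics["top"][130:290,130:370],None,fx=2.5,fy=2.5,interpolation=2); b=cv2.resize(pics["scene"][120:330,110:310],None,fx=.95,fy=.95)
r=np.zeros((400,800,3),np.uint8); r[:400,:600]=a; r[:b.shape[0],600:600+b.shape[1]]=b
cv2.imwrite("pics/end.png",r[:,:,::-1]); rows()
E
```

```text
scene 1 [[-1.0, -2.3, 4.3], [2.6, 4.6, 2.8], [5.6, 2.2, 4.2]]
scene -1 [[1.8, 3.4, 2.5], [3.6, 3.2, 4.3], [nan, 1.6, -0.3]]
top 1 [[-2.2, 2.5, 0.2], [-1.8, -0.9, 0.5], [-4.8, -0.5, -3.9]]
top -1 [[0.6, 5.7, -0.7], [4.9, -1.9, -0.3], [-2.1, -0.6, -1.7]]
at [ 0.5038 -0.0413  0.275 ] t 36.1 F [ 0.4 -0.   0.2] open 0.003 gf 0.0
```

View pics/end.png

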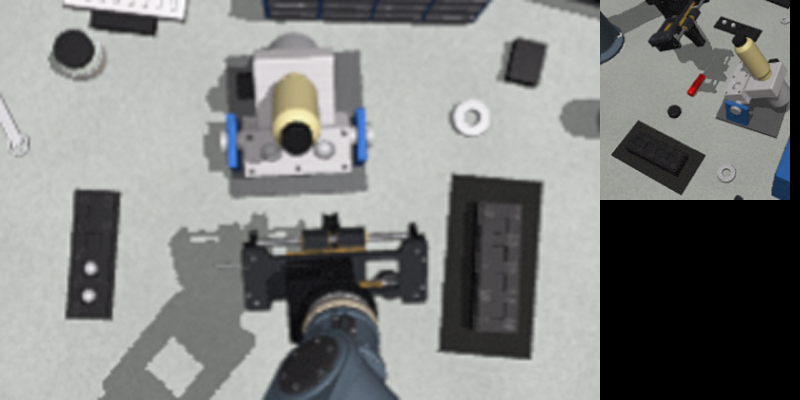

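The tray stands on the mat (crop pixel (497,267)), both balls are home in the bores ((270,148) and (323,148)), the small balls are in the lower tray ((90,268) and (88,296)), and the hand is clear.

```bash
python3 -c "
from rig import ticket
print(ticket.hand_in())"
```

```text
the job is handed in; nothing more can be done
None
```

I handed the job in at about 36 s of the 72 s: the upper tray stands on the mat, both large balls measure home in their bores (about 3 mm proud), and the small balls are still in the lower tray; hand-in returned no verdict.

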